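# Roll a barrel home to the sprung stop of a marking runway

### The job

Roll the round aluminium barrel along the runway up to the sprung stop, pushing it from behind without gripping or lifting it. Press it squarely against the stop with about 9 N (never more than 12 N) and hold that for a second and a half, then ease off slowly so that the barrel does not spring away but stays resting on the yellow stripe, and leave the cylinder, the oiler and the end cap beside the runway alone.

Things in the scene. Friction and masses are not known exactly. Their poses are not given: they have to be found in the camera images.
- runway: Fixed flat runway, 310 x 200 mm, rubber top at 12 mm above its origin (origin: centre of the underside, on the bench). +x is the rolling direction towards the stop; y lies along the barrel's axis.
- mark (a point): Centre of the yellow stripe painted across the runway (on the rubber top, runway x = +60 mm, y = 0). Stripe 22 mm wide in the rolling direction, 190 mm long across. Axes as the runway's.
- stop: Stop at the runway's far end; origin and axes are the runway's own. A blue head, 56 mm high above the rubber, carries a grey sprung pad, 100 mm wide, 9 to 43 mm above the rubber, yielding 1 mm per 4 N, at most 8 mm. The head is clamped by hand: the unloaded pad face lies 77 to 93 mm along runway x, not measured, to be felt. A barrel just touching it lies with its centre over the stripe.
- barrel: Loose round aluminium barrel, diameter 50 mm, length 140 mm, 0.25 to 0.5 kg, lying across the runway; origin at its centre, y along its axis. Two brass ports mark its local +z side, up at the start; x and z turn as it rolls. A slow roll (30 mm/s) dies out within a few mm. If the pressed pad is released suddenly it flings the barrel off the stripe; eased back at 10 mm/s or slower it stays.
- barrel_center (a point): Centre of the barrel, 25 mm above the rubber when it lies on the runway. Up to about 2 N of a level push on the barrel is taken up by friction on the rubber and does not reach the stop.
- cylinder: Bystander: standing pneumatic cylinder 53 x 52 x 106 mm, beside the runway; origin at the centre of its base.
- oiler: Bystander: white oiler bottle with yellow spout, diameter 51 mm, 152 mm high, standing behind the stop; origin at the centre of its base.
- end_cap: Bystander: square end cap 56 x 56 x 18 mm lying beside the runway on the robot's side; origin at the centre of its underside.
Mind the look-alikes: they are no part of the job. Leave any purple look-alike of the barrel alone.

How it is judged:
By the outcome, as a careful person would: the job done as asked, in the order asked, and still so for the second after the job is handed in, with the robot touching nothing.
It also fails if it takes over 61 s, if anything falls off the work surface, if the arm or the gripper's body presses on something with over 40 N, if the wrist force passes 120 N, or if a joint passes its speed limit or range.

### The arm

A 6-joint arm with a two-finger parallel gripper is mounted at the origin on a cart in front of the work surface, level with it; the furniture and walls round the work are solid. World frame = base frame: x ahead of the robot, y to its left, z up, the work surface at z = 0. Lengths are in m, angles in rad, forces in N, time in s.
With the tool pointing down it reaches from about 0.35 to 0.975 m from the base axis. Payload 4.9 kg.
Tool frame: the origin (TCP) lies at the very end of the fingers, on their centre line; the grasp point (between the pads) lies 19 mm behind it (manip.hold_point_z is the distance from the TCP to the grasp point, in m); z points along the fingers, y is the direction in which the jaws open and shut (so a half turn about z gives the same grasp; the last joint's range is limited). The gripper opens to 85 mm and grips with 20 to 120 N. Pads are 22 mm wide; open, the fingers measure 114 mm over their backs; the gripper's body (76 mm by 85 mm) begins 54 mm behind the grasp point. The pads swing forward as they close: fully open they stand 13 mm farther back than shut.
Start: joints at [1.221, 0.053, 1.613, -0, 1.476, -0.119], TCP at [0.143, 0.608, 0.231] pointing down, gripper open.
Joint ranges: [-3.01, 3.01], [-1.01, 2.22], [0.06, 2.58], [-1.02, 4.17], [0.09, 2.62], [-3.14, 3.14]. Speed limits (rad/s): [2.57, 2.57, 3.14, 3.14, 3.14, 3.14].

### API

Orientations are given as a unit quaternion [w, x, y, z].
In Python, from plant import monitor, grab_frame, camera_params, ticket, manip gives the robot as it stands.
- The arm moves only by the tool play_rows, never from a script. Its argument "commands" is a list of rows, each an object of numbers: "dx", "dy", "dz": the shift along the tool's x, y, z in cm; "rx", "ry", "rz": the turn, a rotation vector about the tool's x, y, z in rad; "claw": the closure, from 0 (fully open) to 1 (shut). In form: [{"dx": .., "dy": .., "dz": .., "rx": .., "ry": .., "rz": .., "claw": ..}, ...]. A call has 1 to 5 rows; each row is the pose to reach, as a shift and turn from the pose measured when the call began, along the tool's axes at that moment; what a row does not reach only later rows make up. A row lasts 1/10 s, in which the tool goes at most 50 mm and 8.59 degrees, less where a joint would pass 70% of its speed; a pose out of reach is approached as far as the arm can. A call with a gripper value outside its range is refused whole. The fingers move at their own pace and stop on an object; the grip force is fixed at half the most. Time passes only in rows, so rows that repeat a pose let the fingers close. It gives the time, the measured TCP pose, the force and the opening at its end, in the units of the state.
- monitor.state(): the state, without advancing time (a new reading comes with each control period).
- grab_frame(name): name is "side" or "top" or "wrist"; returns the picture (480x640x3 uint8, blue, green, red); there is no depth.
- camera_params(name): a dict with "fx", "fy", "cx", "cy" (pixels), "rvec" (rotation vector, rad) and "tvec" (3), from world to camera coordinates, as OpenCV has them; the wrist camera has in their place "tool_from_camera" (4x4, takes a point from camera to tool coordinates, whose origin is the TCP and whose axes are the flange's). Camera axes: x right, y down, z forward; pixel columns grow to the right and rows downward; lengths in m; the calibration is good to about 2 mm. A picture is of the moment at which its call begins: read the wrist's pose just before it. camera_params takes no time and is no camera call.
- ticket.job_done(): hands the job in, once; it reports no verdict.
The state is a dict: "time": time; "joint_pos": joint angles; "joint_vel": joint speeds; "joint_efforts": joint torques, N m; "tool_pos": TCP position; "tool_rot": TCP orientation; "contact_force": force on the tool from outside, world axes, zero at the start; "ft_torque": the same for the moment, N m; "gripper_width": opening from 0.0 (shut) to 1.0 (fully open).
Only numpy, scipy, OpenCV 4.12 (cv2) and the standard library are available. Lean on these libraries where they do the work, as an engineer would, in place of code of your own. Each camera call takes 0.05 s, during which the arm holds its last target.

## Working session

There is one attempt and no reset: what is moved stays moved. The work goes in short steps, Python scripts to look and compute and a tool call to move; the robot and the scene stay as the last step left them, time stands still between calls to the robot, and variables do not carry over. Pictures are saved under pics/ and viewed, and the job is handed in when it is done.

Besides the shell and the picture viewer there is one more tool, called by a JSON object that holds its "name" and its "arguments". play_rows: Moves the arm, as the interface text tells. Its arguments: {"type":"object","properties":{"commands":{"type":"array"}},"required":["commands"]}

```bash
mkdir -p pics; ls; python3 - <<'E'
from plant import monitor, grab_frame, camera_params
import cv2
s=monitor.state(); print(s)
for n in ["side","top"]:
    cv2.imwrite(f"pics/{n}0.png",grab_frame(n)); print(n,camera_params(n))
print(camera_params("wrist"))
E
```

```text
pics
{'time': 0.0, 'joint_pos': array([ 1.22099757e+00,  5.33450268e-02,  1.61426861e+00, -5.29372252e-06,
        1.47600457e+00, -1.18986452e-01]), 'joint_vel': array([-0.00033749,  0.0006829 ,  0.00117722,  0.00219722, -0.00070504,
       -0.0009739 ]), 'joint_efforts': array([ 9.37729892e-04, -3.93688059e+01, -3.70177889e+01,  6.85137775e-05,
        6.99604323e-03, -1.48270686e-05]), 'tool_pos': array([0.14276129, 0.60784683, 0.23008552]), 'tool_rot': array([-2.32656130e-04,  1.15149838e-01,  9.93347617e-01, -9.85691274e-04]), 'contact_force': array([ 0.08746111, -0.07214202,  0.15892815]), 'ft_torque': array([-0.01562913,  0.04983565,  0.0507974 ]), 'gripper_width': 0.9982716818923181}
side {'fx': 535.9275579402274, 'fy': 535.9275579402274, 'cx': 317.2747886801767, 'cy': 237.96437518307036, 'rvec': array([ 0.33126098, -2.67034186,  1.35152362]), 'tvec': array([ 0.59925536, -0.14626124,  1.21901991])}
top {'fx': 465.90707159378115, 'fy': 465.90707159378115, 'cx': 321.0352998556579, 'cy': 240.31716617350344, 'rvec': array([ 2.18695875, -2.17494812,  0.08102025]), 'tvec': array([0.4414245 , 0.53945711, 0.87625349])}
{'fx': 337.56049295187637, 'fy': 337.56049295187637, 'cx': 314.5777977826298, 'cy': 244.43752684241358, 'tool_from_camera': array([[-1.64999681e-03, -9.45956632e-01, -3.24288957e-01,
         8.36621768e-02],
       [ 9.99998167e-01, -1.24587431e-03, -1.45379824e-03,
        -3.33837234e-04],
       [ 9.71206804e-04, -3.24290761e-01,  9.45956954e-01,
        -1.41779392e-01],
       [ 0.00000000e+00,  0.00000000e+00,  0.00000000e+00,
         1.00000000e+00]])}
```

View pics/side0.png

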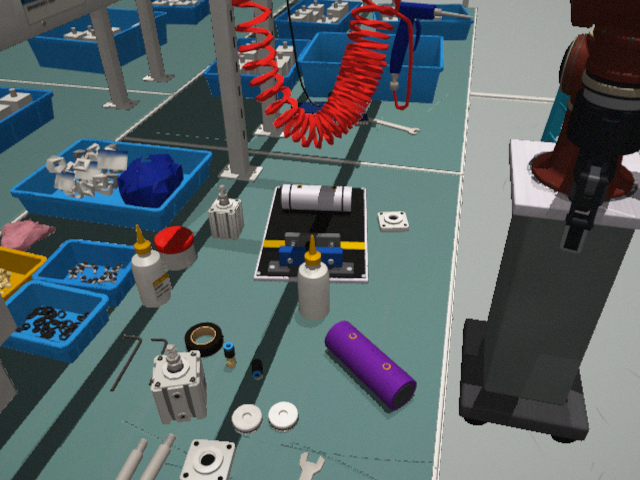

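View pics/top0.png

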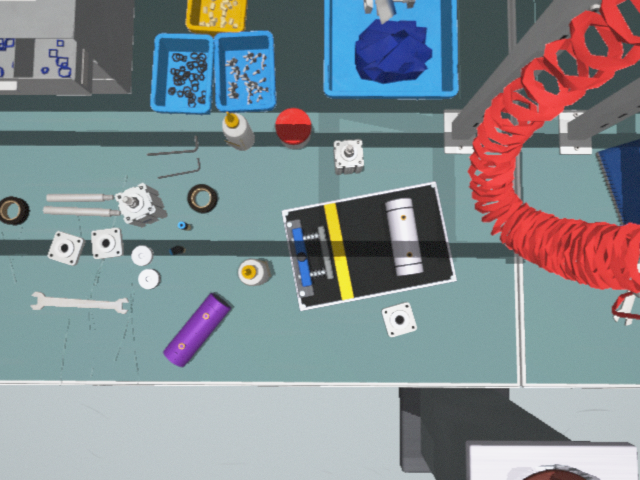

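The side view shows the barrel at about (317,198) on the runway, the blue stop at (310,257), the oiler at (313,290) behind it and the end cap at (393,220). In the top view the barrel is at (404,237), the stripe at (338,250), the pad at about (325,252), the oiler at (252,271), the cylinder at (348,153) and the end cap at (399,320). A red hose hangs near (490,180), on the pushing side. The purple look-alike is at (197,330).

```bash
cat > h.py <<'E'
import numpy as np, cv2
from plant import monitor, grab_frame, camera_params
def cam(n):
    p=camera_params(n); R=cv2.Rodrigues(np.array(p['rvec']))[0]; t=np.array(p['tvec'])
    K=np.array([[p['fx'],0,p['cx']],[0,p['fy'],p['cy']],[0,0,1]]); return K,R,t
def ray(n,uv):
    K,R,t=cam(n); d=R.T@np.linalg.solve(K,[uv[0],uv[1],1.]); return -R.T@t,d/np.linalg.norm(d)
def onz(n,uv,z):
    c,d=ray(n,uv); return c+d*(z-c[2])/d[2]
def proj(n,P):
    K,R,t=cam(n); q=K@(R@np.array(P)+t); return q[:2]/q[2]
def tri(a,b):
    (c1,d1),(c2,d2)=ray('top',a),ray('side',b)
    A=np.c_[d1,-d2]; s=np.linalg.lstsq(A,c2-c1,rcond=None)[0]
    p,q=c1+s[0]*d1,c2+s[1]*d2; return (p+q)/2,np.linalg.norm(p-q)
E
python3 - <<'E'
from h import *
im=cv2.imread('pics/top0.png'); hsv=cv2.cvtColor(im,cv2.COLOR_BGR2HSV)
print('cams',ray('top',(320,240))[0],ray('side',(320,240))[0])
print('tcp in top',proj('top',[0.143,0.608,0.23]),'base',proj('top',[0,0,0]))
# yellow stripe
m=cv2.inRange(hsv,(20,120,120),(35,255,255)); m[:, :280]=0;m[:,370:]=0;m[:180]=0
for c in cv2.findContours(m,0,2)[0]:
    if cv2.contourArea(c)>20:
        r=cv2.minAreaRect(c); b=cv2.boxPoints(r); print('stripe',r); print([onz('top',x,.012).round(4) for x in b], onz('top',r[0],.012).round(4))
# blue head
m=cv2.inRange(hsv,(100,150,60),(125,255,255)); m[:210]=0; m[:, 400:]=0
for c in cv2.findContours(m,0,2)[0]:
    if cv2.contourArea(c)>20: r=cv2.minAreaRect(c); print('blue',r,onz('top',r[0],.068).round(4))
# dark runway
m=cv2.inRange(im,(0,0,0),(40,40,40)); 
big=cv2.resize(im[120:340,260:540],None,fx=2.8,fy=2.7,interpolation=cv2.INTER_CUBIC); cv2.imwrite('pics/topcrop.png',big)
ims=cv2.imread('pics/side0.png'); cv2.imwrite('pics/sidecrop.png',cv2.resize(ims[160:330,200:430],None,fx=3.4,fy=3.4,interpolation=cv2.INTER_CUBIC))
E
```

```text
cams [0.46810657 0.44186627 0.9161442 ] [0.29936483 1.18433445 0.61175279]
tcp in top [203.5644778  505.85039031] base [555.74226005 527.14841281]
stripe ((338.1739807128906, 250.96615600585938), (96.5255126953125, 12.67919921875), 78.9964599609375)
[array([0.6075, 0.4415, 0.012 ]), array([0.6124, 0.4171, 0.012 ]), array([0.4282, 0.381 , 0.012 ]), array([0.4234, 0.405 , 0.012 ])] [0.5172 0.411  0.012 ]
blue ((304.8094482421875, 272.3169860839844), (26.107542037963867, 9.460144996643066), 79.3803482055664) [0.475  0.4734 0.068 ]
blue ((298.81085205078125, 240.8648681640625), (25.975038528442383, 9.206343650817871), 80.53767395019531) [0.5322 0.4848 0.068 ]
blue ((181.5, 224.5), (5.0, 5.0), 90.0) [0.5611 0.7    0.068 ]
```

View pics/topcrop.png

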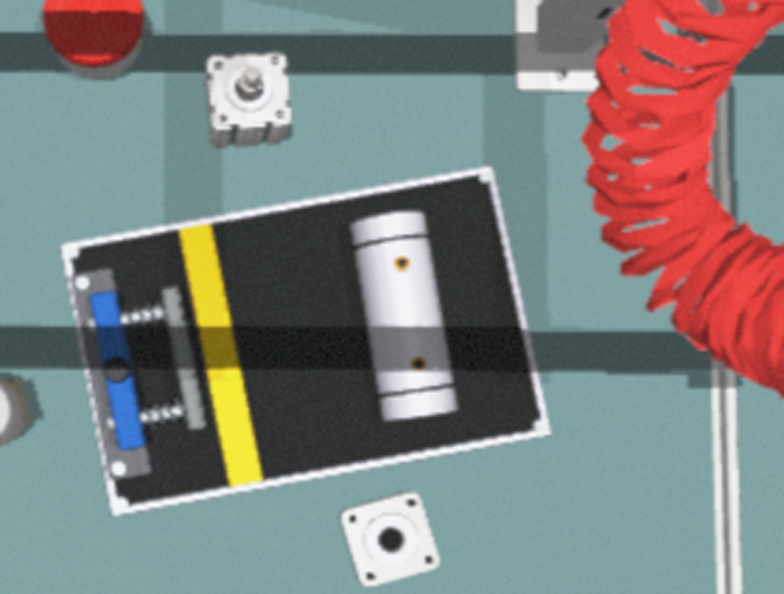

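View pics/sidecrop.png

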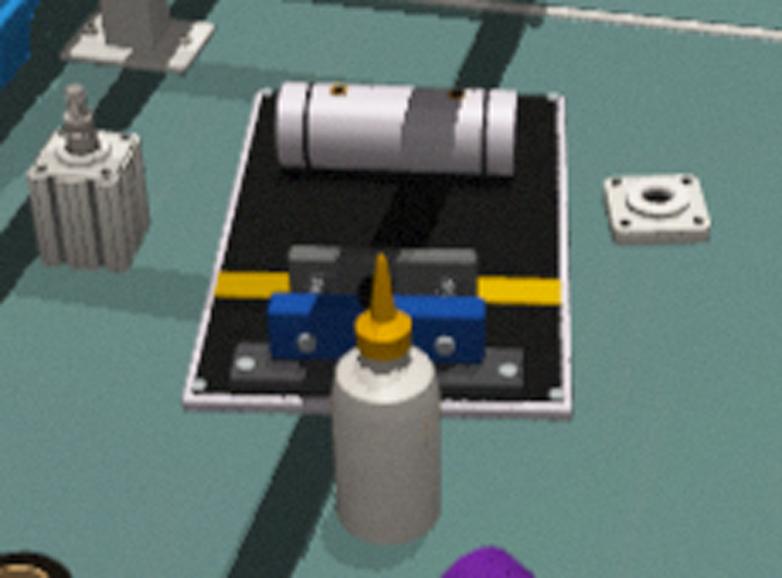

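```bash
python3 - <<'E'
from h import *
im=cv2.imread('pics/top0.png'); hsv=cv2.cvtColor(im,cv2.COLOR_BGR2HSV)
cs=[onz('top',(260+a/2.8,120+b/2.7),.012)[:2] for a,b in [(63,245),(490,168),(548,434),(117,514)]]
cs=np.array(cs); print('corners',cs.round(4).tolist(),'centre',cs.mean(0), [np.linalg.norm(cs[i]-cs[(i+1)%4]).round(4) for i in range(4)])
X=(cs[0]+cs[3]-cs[1]-cs[2])/2; X/=np.linalg.norm(X); Y=np.array([-X[1],X[0]]); C=cs.mean(0)
print('X',X,'yaw',np.arctan2(X[1],X[0]))
Yl=(cs[2]+cs[3]-cs[0]-cs[1]); print('Ydir',Yl/np.linalg.norm(Yl),Y)
s=onz('top',(338.17,250.97),.012)[:2]-C; print('stripe local',s@X,s@Y)
for q in [(304.8,272.3),(298.8,240.9)]:
    s=onz('top',q,.068)[:2]-C; print('blue local',s@X,s@Y)
# pad top at z=.055: crop face edge line
for q in [(178,288),(205,428),(162,290),(190,430)]:
    s=onz('top',(260+q[0]/2.8,120+q[1]/2.7),.055)[:2]-C; print('pad local',s@X,s@Y)
m=cv2.inRange(im,(70,70,70),(255,255,255)); m2=np.zeros_like(m); m2[190:290,380:432]=m[190:290,380:432]
gray=cv2.cvtColor(im,cv2.COLOR_BGR2GRAY); m2=((gray>55)*255).astype('uint8'); mm=np.zeros_like(m2); mm[190:282,380:428]=m2[190:282,380:428]
mm=cv2.morphologyEx(mm,cv2.MORPH_CLOSE,np.ones((9,9)))
for c in cv2.findContours(mm,0,2)[0]:
    if cv2.contourArea(c)>200:
        r=cv2.minAreaRect(c); print('barrel',r)
        for b in list(cv2.boxPoints(r))+[r[0]]:
            w=onz('top',b,.037)[:2]; l=w-C; print(w.round(4),(l@X).round(4),(l@Y).round(4))
for q in [(401,263),(419,363)]:
    w=onz('top',(260+q[0]/2.8,120+q[1]/2.7),.062)[:2]; l=w-C; print('port',w,l@X,l@Y)
# hose: side ray of lowest coil
hs=cv2.imread('pics/side0.png')
for uv in [(315,145),(290,135),(345,130),(265,90),(370,80)]:
    c,d=ray('side',uv)
    for t in np.arange(.8,2.0,.1):
        P=c+d*t; print(uv,round(t,2),P.round(3),proj('top',P).round(0))
E
```

```text
corners [[0.5954, 0.5201], [0.6534, 0.2212], [0.4608, 0.1838], [0.4023, 0.4807]] centre [0.5279698  0.35145286] [np.float64(0.3045), np.float64(0.1962), np.float64(0.3026), np.float64(0.197)]
X [-0.19189411  0.98141564] yaw 1.7638880916986694
Ydir [-0.98069465 -0.19554538] [-0.98141564 -0.19189411]
stripe local 0.06052566150247246 -0.0008151276365570004
blue local 0.12986522166528539 0.028584203123069446
blue local 0.1301179105600727 -0.029683170800510892
pad local 0.08050667464144184 -0.048258903646286294
pad local 0.08099231621870358 0.04937942460974934
pad local 0.09119438952177547 -0.04888132371970687
pad local 0.09094216859447721 0.048875905866855716
barrel ((406.032470703125, 232.47549438476562), (93.01119995117188, 37.546810150146484), 79.50852966308594)
[0.6324 0.3341] -0.0371 -0.0991
[0.6459 0.2636] -0.1089 -0.0989
[0.4719 0.2335] -0.105 0.0776
[0.4587 0.303 ] -0.0343 0.0773
[0.5516 0.2834] -0.0713 -0.0101
port [0.5770942  0.29289795] -0.06689338467117031 -0.03697510861876211
port [0.50878118 0.28165849] -0.0648151014672345 0.03222514156278794
(315, 145) 0.8 [0.49  0.493 0.2
[... 2157 characters left out ...]
63 -0.304  0.015] [698.  79.]
(265, 90) 1.8 [ 0.896 -0.392 -0.02 ] [726.  71.]
(265, 90) 1.9 [ 0.929 -0.479 -0.055] [752.  63.]
(370, 80) 0.8 [0.421 0.441 0.341] [322. 315.]
(370, 80) 0.9 [0.436 0.348 0.307] [394. 302.]
(370, 80) 1.0 [0.451 0.256 0.274] [458. 290.]
(370, 80) 1.1 [0.466 0.163 0.24 ] [515. 279.]
(370, 80) 1.2 [0.481 0.07  0.206] [567. 269.]
(370, 80) 1.3 [ 0.496 -0.023  0.172] [614. 260.]
(370, 80) 1.4 [ 0.511 -0.116  0.138] [657. 252.]
(370, 80) 1.5 [ 0.526 -0.209  0.105] [696. 245.]
(370, 80) 1.6 [ 0.542 -0.302  0.071] [732. 238.]
(370, 80) 1.7 [ 0.557 -0.395  0.037] [765. 232.]
(370, 80) 1.8 [ 0.572 -0.488  0.003] [795. 226.]
(370, 80) 1.9 [ 0.587 -0.58  -0.031] [824. 221.]
```

```bash
cat >> h.py <<'E'
from scipy.spatial.transform import Rotation as Ro
C=np.array([0.5280,0.3515]); YAW=np.deg2rad(101.1)
X=np.array([np.cos(YAW),np.sin(YAW)]); Y=np.array([-X[1],X[0]])
def goal(lx,ly,z,verbose=True):
    "needed shift (cm, tool axes) and turn for TCP at runway-local lx,ly, height z; tool down, tool x along runway X"
    s=monitor.state(); w,x,y,zq=s['tool_rot']; R=Ro.from_quat([x,y,zq,w])
    p=np.r_[C+lx*X+ly*Y,z]; d=R.inv().apply(p-s['tool_pos'])*100
    Rt=Ro.from_matrix(np.c_[np.r_[X,0],np.r_[-Y,0],[0,0,-1]])
    r=(R.inv()*Rt).as_rotvec()
    l=s['tool_pos'][:2]-C
    f=s['contact_force']
    print('t',round(s['time'],2),'pos',s['tool_pos'].round(4),'local',(l@X).round(4),(l@Y).round(4),'F X,Y,Z',(f[:2]@X).round(2),(f[:2]@Y).round(2),f[2].round(2))
    print('shift cm',d.round(2),'turn',r.round(4),'claw w',s['gripper_width'])
E
python3 - <<'E'
from h import *
goal(-.115,-.002,.20)
for n,uv,z in [('oiler',(248,271),.15),('endcap',(399,320),.018),('cyl',(348,153),.106)]:
    l=onz('top',uv,z)[:2]-C; print(n,onz('top',uv,z),l@X,l@Y)
E
```

```text
t 0.1 pos [0.1428 0.6079 0.2302] local 0.3258 0.3287 F X,Y,Z 0.04 -0.05 0.46
shift cm [-48.29 -26.54   3.06] turn [-1.7000e-03  9.0000e-04  1.1463e+00] claw w 0.9988465460765484
oiler [0.47593914 0.56363471 0.15      ] 0.21818909184566548 0.010246351567044641
endcap [0.38562806 0.29482406 0.018     ] -0.02820596254303431 0.1506199018377538
cyl [0.68569734 0.39730914 0.106     ] 0.014591974115666803 -0.1635665084418856
```

{"name": "play_rows", "arguments": {"commands": [{"dx": -2,"dy": -1,"dz": 0,"rx": 0,"ry": 0,"rz": 0.05,"claw": 0},{"dx": -5,"dy": -2.8,"dz": 0,"rx": 0,"ry": 0,"rz": 0.14,"claw": 0},{"dx": -8.5,"dy": -4.7,"dz": 0,"rx": 0,"ry": 0,"rz": 0.23,"claw": 0},{"dx": -12,"dy": -6.6,"dz": 0,"rx": 0,"ry": 0,"rz": 0.32,"claw": 0},{"dx": -15.5,"dy": -8.5,"dz": 0,"rx": 0,"ry": 0,"rz": 0.41,"claw": 0}]}}

```text
time: 0.6
tool_pos: [0.2749, 0.4884, 0.2297]
tool_rot: [-0.0, 0.316, 0.949, -0.001]
contact_force: [0.4, 0.1, -0.1]
gripper_width: 1.003
```

```bash
python3 -c "
from h import *
goal(-.115,-.002,.20)"
```

```text
t 0.6 pos [0.2749 0.4884 0.2297] local 0.183 0.222 F X,Y,Z 0.08 -0.39 -0.07
shift cm [-37.14  -3.29   3.  ] turn [-0.0023  0.0015  0.7331] claw w 1.0027999862445807
```

{"name": "play_rows", "arguments": {"commands": [{"dx": -4,"dy": -0.4,"dz": 0,"rx": 0,"ry": 0,"rz": 0.08,"claw": 0},{"dx": -8,"dy": -0.8,"dz": 0,"rx": 0,"ry": 0,"rz": 0.16,"claw": 0},{"dx": -12,"dy": -1.1,"dz": 0,"rx": 0,"ry": 0,"rz": 0.24,"claw": 0},{"dx": -16,"dy": -1.4,"dz": 0,"rx": 0,"ry": 0,"rz": 0.32,"claw": 0},{"dx": -20,"dy": -1.8,"dz": 0,"rx": 0,"ry": 0,"rz": 0.4,"claw": 0}]}}

```text
time: 1.1
tool_pos: [0.4248, 0.3525, 0.2294]
tool_rot: [-0.0, 0.5, 0.866, -0.002]
contact_force: [0.1, -0.0, 0.8]
gripper_width: 0.997
```

```bash
python3 -c "
from h import *
goal(-.115,-.002,.20)"
```

```text
t 1.1 pos [0.4248 0.3525 0.2294] local 0.0208 0.1011 F X,Y,Z -0.02 -0.09 0.79
shift cm [-16.18   5.36   2.95] turn [-0.0025  0.002   0.3298] claw w 0.9965120489462581
```

{"name": "play_rows", "arguments": {"commands": [{"dx": -3.5,"dy": 1.2,"dz": 0,"rx": 0,"ry": 0,"rz": 0.08,"claw": 0},{"dx": -7,"dy": 2.4,"dz": 0,"rx": 0,"ry": 0,"rz": 0.16,"claw": 0},{"dx": -10.5,"dy": 3.5,"dz": 0,"rx": 0,"ry": 0,"rz": 0.24,"claw": 0},{"dx": -13.5,"dy": 4.5,"dz": 0,"rx": -0.002,"ry": 0.002,"rz": 0.3,"claw": 0},{"dx": -16.2,"dy": 5.4,"dz": 0,"rx": -0.0025,"ry": 0.002,"rz": 0.33,"claw": 0}]}}

```text
time: 1.6
tool_pos: [0.5534, 0.2377, 0.2288]
tool_rot: [-0.0, 0.637, 0.771, -0.0]
contact_force: [0.3, -0.0, -0.5]
gripper_width: 0.997
```

```bash
python3 -c "
from h import *
goal(-.115,-.002,.20)
for n in ['wrist','side']: cv2.imwrite('pics/%s1.png'%n,grab_frame(n))
goal(-.115,-.002,.10)"
```

```text
t 1.6 pos [0.5534 0.2377 0.2288] local -0.1165 -0.003 F X,Y,Z -0.05 -0.25 -0.51
shift cm [ 0.15 -0.1   2.88] turn [-0.0009  0.0001 -0.0029] claw w 0.9966137893909462
t 1.7 pos [0.5543 0.2367 0.2287] local -0.1177 -0.0037 F X,Y,Z -0.34 0.28 0.75
shift cm [ 0.28 -0.16 12.87] turn [-0.0007  0.0009 -0.0044] claw w 1.0028719943883657
```

View pics/wrist1.png

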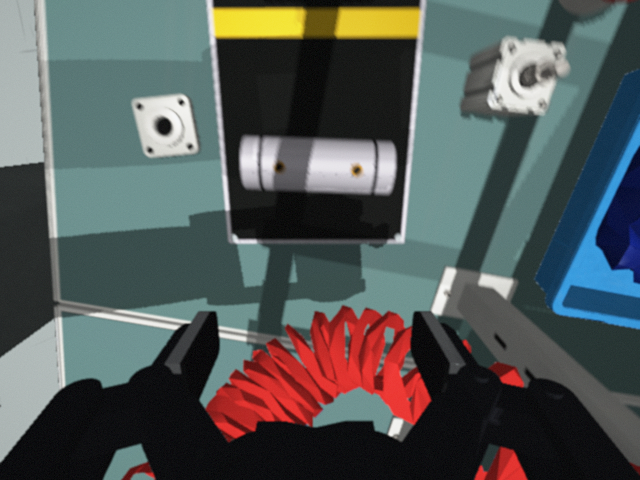

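View pics/side1.png

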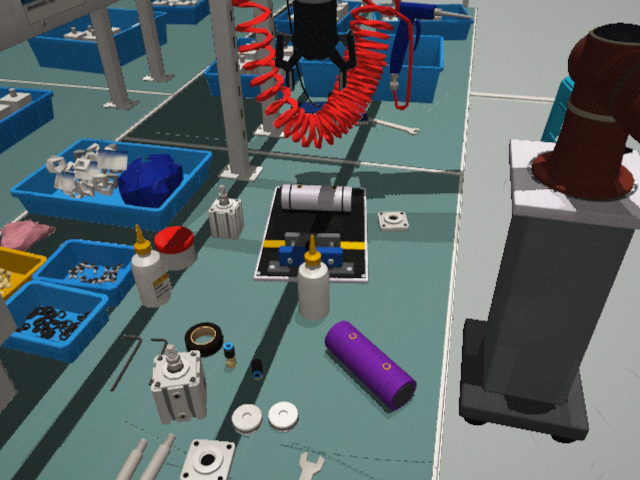

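```bash
cat >> h.py <<'E'
def wray(uv,s):
    p=camera_params('wrist'); T=np.array(p['tool_from_camera'])
    d=T[:3,:3]@np.array([(uv[0]-p['cx'])/p['fx'],(uv[1]-p['cy'])/p['fy'],1.])
    w,x,y,z=s['tool_rot']; R=Ro.from_quat([x,y,z,w])
    return s['tool_pos']+R.apply(T[:3,3]), R.apply(d)
def wonz(uv,z,s):
    c,d=wray(uv,s); P=c+d*(z-c[2])/d[2]; l=P[:2]-C; return P, np.array([l@X,l@Y])
E
python3 - <<'E'
from h import *
s=monitor.state()
for n,uv,z in [('hose',(350,308),.06),('hose',(350,308),.1),('hose',(350,308),.15),('hose',(400,320),.06),('hose',(400,320),.1),('hose',(220,400),.2),('portL',(280,168),.062),('portR',(357,170),.062),('stripe',(315,23),.012),('corner',(230,242),.012),('corner',(406,242),.012),('tipL',(215,313),.24),('tipR',(415,313),.24)]:
    P,l=wonz(uv,z,s); print(n,z,P.round(4),l.round(4))
im=cv2.imread('pics/side1.png'); cv2.imwrite('pics/side1c.png',cv2.resize(im[0:230,210:420],None,fx=2.6,fy=2.6,interpolation=cv2.INTER_CUBIC))
E
```

```text
hose 0.06 [0.6074 0.1516 0.06  ] [-0.2114 -0.0394]
hose 0.1 [0.5985 0.1732 0.1   ] [-0.1886 -0.0348]
hose 0.15 [0.5874 0.2001 0.15  ] [-0.16   -0.0291]
hose 0.06 [0.6623 0.1475 0.06  ] [-0.226  -0.0925]
hose 0.1 [0.6463 0.1696 0.1   ] [-0.2013 -0.0811]
hose 0.2 [0.5098 0.147  0.2   ] [-0.1972  0.0573]
portL 0.062 [0.514  0.2795 0.062 ] [-0.0679  0.0276]
portR 0.062 [0.5822 0.2907 0.062 ] [-0.0701 -0.0415]
stripe 0.012 [0.5215 0.408  0.012 ] [ 0.0567 -0.0045]
corner 0.012 [0.4675 0.1823 0.012 ] [-0.1544  0.0919]
corner 0.012 [0.6612 0.2192 0.012 ] [-0.1555 -0.1052]
tipL 0.24 [0.5097 0.2349 0.24  ] [-0.1108  0.0404]
tipR 0.24 [0.596  0.2514 0.24  ] [-0.1113 -0.0475]
```

View pics/side1c.png

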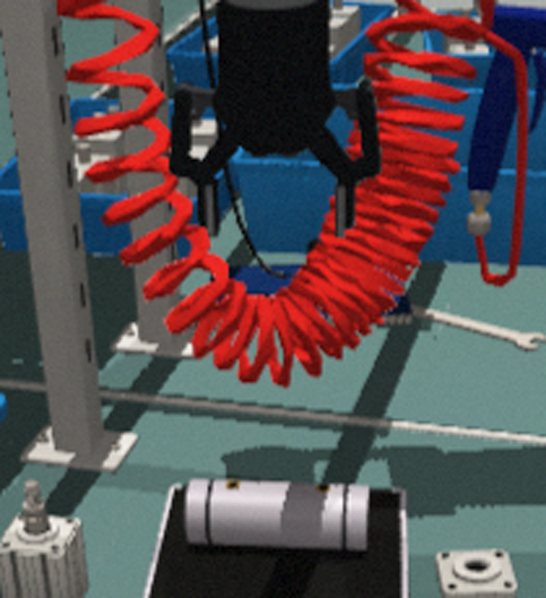

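{"name": "play_rows", "arguments": {"commands": [{"dx": 0,"dy": 0,"dz": 2,"rx": 0,"ry": 0,"rz": 0,"claw": 0},{"dx": 0,"dy": 0,"dz": 5,"rx": 0,"ry": 0,"rz": -0.002,"claw": 0},{"dx": 0,"dy": 0,"dz": 8,"rx": 0,"ry": 0,"rz": -0.004,"claw": 0},{"dx": 0,"dy": 0,"dz": 11,"rx": -0.001,"ry": 0,"rz": -0.004,"claw": 0},{"dx": 0,"dy": 0,"dz": 13,"rx": -0.001,"ry": 0,"rz": -0.004,"claw": 0}]}}

```text
time: 2.2
tool_pos: [0.5519, 0.2367, 0.0955]
tool_rot: [-0.001, 0.635, 0.772, -0.002]
contact_force: [-1.0, -1.5, 0.2]
gripper_width: 1.0
```

```bash
python3 -c "
from h import *
cv2.imwrite('pics/wrist2.png',grab_frame('wrist'))
cv2.imwrite('pics/top2.png',grab_frame('top'))
cv2.imwrite('pics/side2.png',grab_frame('side'))
goal(-.117,-.003,.016)
"
```

```text
t 2.35 pos [0.5522 0.2366 0.0967] local -0.1174 -0.0017 F X,Y,Z 0.24 -0.57 0.77
shift cm [0.05 0.17 8.07] turn [-0.0042  0.0011  0.0004] claw w 0.9990782082984758
```

View pics/wrist2.png

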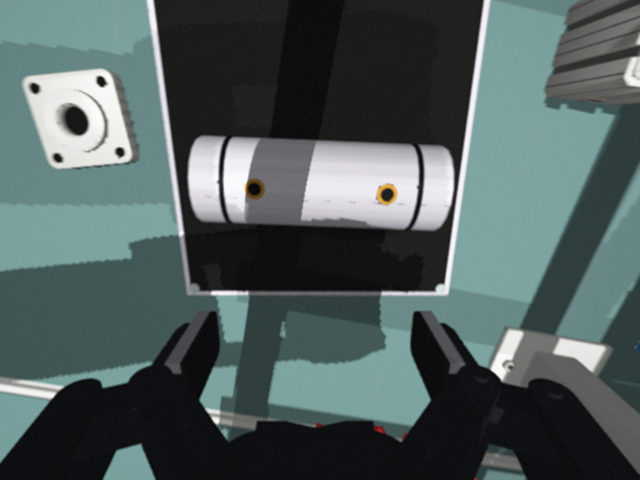

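View pics/top2.png

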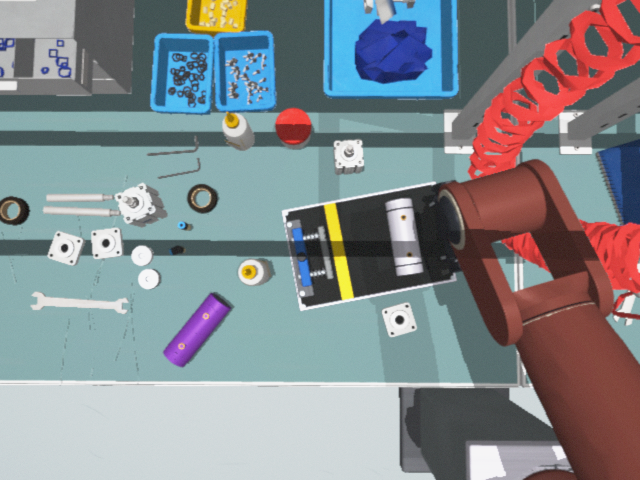

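View pics/side2.png

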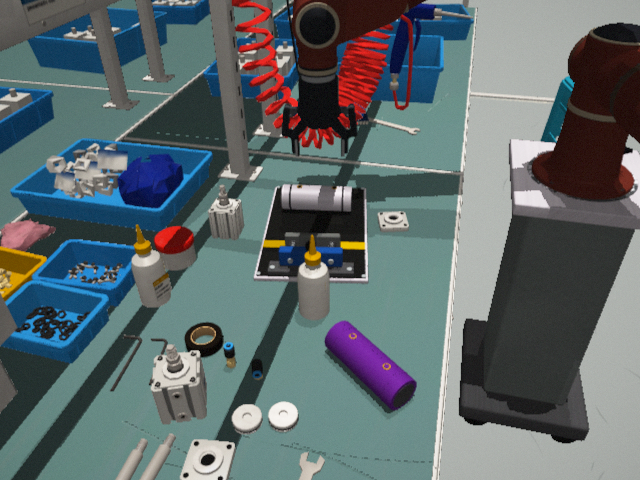

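```bash
python3 -c "
from h import *
for i in range(5):
    grab_frame('wrist'); s=monitor.state(); f=s['contact_force']; print(s['time'],f.round(2),(f[:2]@X).round(2),s['ft_torque'].round(3),s['tool_pos'].round(4))
print(s['joint_pos'].round(3),s['joint_efforts'].round(2))
s=monitor.state()
a=wonz((255,188),.062,s)[1];b=wonz((387,194),.062,s)[1]; print(a,b,(a+b)/2)
"
```

```text
2.4 [-0.05  0.25  0.35] 0.26 [-0.003  0.019 -0.033] [0.5537 0.2369 0.0987]
2.45 [ 0.24 -0.38  0.53] -0.42 [-0.05   0.001  0.   ] [0.5546 0.2371 0.0999]
2.5 [0.43 0.54 0.48] 0.45 [-0.016  0.018 -0.05 ] [0.5551 0.2372 0.1006]
2.55 [0.25 0.02 1.01] -0.03 [-0.006  0.012  0.021] [0.5553 0.2371 0.1008]
2.6 [-0.54 -0.23  0.76] -0.12 [-0.009  0.003 -0.029] [0.5553 0.2371 0.1008]
[ 2.810e-01  1.150e-01  1.774e+00 -1.000e-03  1.250e+00  8.700e-02] [  0.04 -38.71 -33.73  -0.     0.     0.  ]
[-0.06432025  0.02724344] [-0.0677125  -0.04357222] [-0.06601638 -0.00816439]
```

{"name": "play_rows", "arguments": {"commands": [{"dx": 0,"dy": 0,"dz": 2.5,"rx": -0.002,"ry": 0,"rz": 0,"claw": 0},{"dx": 0,"dy": 0,"dz": 5,"rx": -0.003,"ry": 0,"rz": 0,"claw": 0},{"dx": 0,"dy": 0,"dz": 7,"rx": -0.003,"ry": 0,"rz": 0,"claw": 0},{"dx": 0,"dy": 0,"dz": 8,"rx": -0.003,"ry": 0,"rz": 0,"claw": 0},{"dx": 0,"dy": 0,"dz": 8,"rx": -0.003,"ry": 0,"rz": 0,"claw": 0}]}}

```text
time: 3.1
tool_pos: [0.5549, 0.2369, 0.0199]
tool_rot: [0.002, 0.635, 0.772, 0.002]
contact_force: [-0.0, 0.4, 0.6]
gripper_width: 1.003
```

```bash
python3 -c "
from h import *
goal(-.117,-.005,.017)
cv2.imwrite('pics/wrist3.png',grab_frame('wrist'))
cv2.imwrite('pics/side3.png',grab_frame('side')[150:300,220:420].repeat(3,0).repeat(3,1))
goal(-.117,-.005,.017)
"
```

```text
t 3.1 pos [0.5549 0.2369 0.0199] local -0.1177 -0.0043 F X,Y,Z 0.43 -0.08 0.59
shift cm [0.07 0.07 0.29] turn [ 0.0045  0.0007 -0.0002] claw w 1.0028108544573524
t 3.2 pos [0.5565 0.2373 0.022 ] local -0.1175 -0.006 F X,Y,Z -0.69 0.13 -0.36
shift cm [ 0.05 -0.1   0.5 ] turn [ 0.0083  0.0004 -0.0002] claw w 0.9986317227387924
```

View pics/wrist3.png

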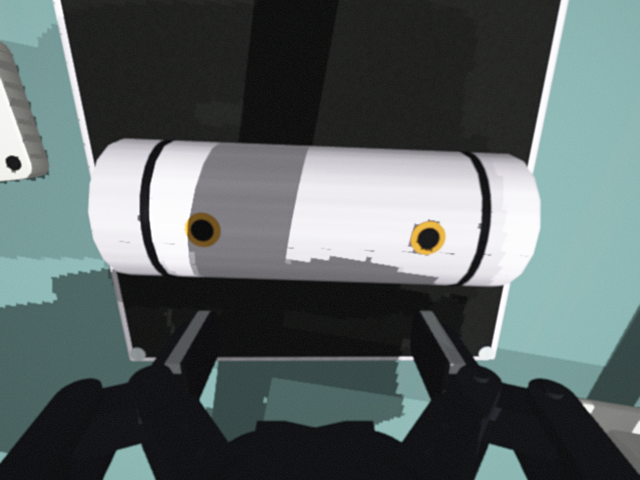

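View pics/side3.png

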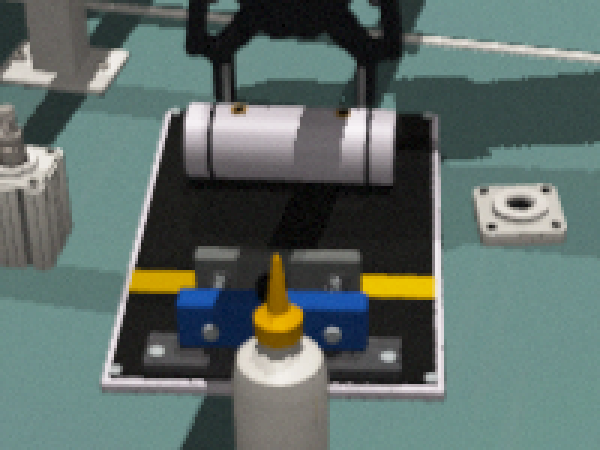

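{"name": "play_rows", "arguments": {"commands": [{"dx": 0.2,"dy": 0,"dz": 0.2,"rx": 0.004,"ry": 0,"rz": 0,"claw": 0},{"dx": 0.5,"dy": 0,"dz": 0.3,"rx": 0.007,"ry": 0,"rz": 0,"claw": 0},{"dx": 0.8,"dy": 0,"dz": 0.4,"rx": 0.007,"ry": 0,"rz": 0,"claw": 0},{"dx": 1.1,"dy": 0,"dz": 0.4,"rx": 0.007,"ry": 0,"rz": 0,"claw": 0},{"dx": 1.4,"dy": 0,"dz": 0.4,"rx": 0.007,"ry": 0,"rz": 0,"claw": 0}]}}

```text
time: 3.7
tool_pos: [0.5538, 0.2514, 0.0181]
tool_rot: [0.001, 0.635, 0.772, 0.0]
contact_force: [0.4, 0.6, -0.2]
gripper_width: 1.001
```

```bash
python3 -c "
from h import *
goal(.02,-.006,.018)
"
```

```text
t 3.7 pos [0.5538 0.2514 0.0181] local -0.1031 -0.006 F X,Y,Z 0.53 -0.51 -0.2
shift cm [12.31 -0.    0.  ] turn [0.0014 0.0004 0.    ] claw w 1.0008232168429079
```

{"name": "play_rows", "arguments": {"commands": [{"dx": 0.2,"dy": 0,"dz": 0,"rx": 0,"ry": 0,"rz": 0,"claw": 0},{"dx": 0.4,"dy": 0,"dz": 0,"rx": 0,"ry": 0,"rz": 0,"claw": 0},{"dx": 0.6,"dy": 0,"dz": 0,"rx": 0,"ry": 0,"rz": 0,"claw": 0},{"dx": 0.8,"dy": 0,"dz": 0,"rx": 0,"ry": 0,"rz": 0,"claw": 0},{"dx": 1.0,"dy": 0,"dz": 0,"rx": 0,"ry": 0,"rz": 0,"claw": 0}]}}

```text
time: 4.2
tool_pos: [0.5518, 0.2614, 0.0181]
tool_rot: [0.001, 0.635, 0.772, 0.0]
contact_force: [-0.2, -0.3, 0.9]
gripper_width: 1.002
```

```bash
python3 -c "
from h import *
goal(.02,-.006,.018)
cv2.imwrite('pics/wrist4.png',grab_frame('wrist'))
goal(.02,-.006,.018)
"
```

```text
t 4.2 pos [0.5518 0.2614 0.0181] local -0.093 -0.006 F X,Y,Z -0.23 0.25 0.86
shift cm [11.3 -0.   0. ] turn [ 0.0014  0.0004 -0.    ] claw w 1.0022499614144325
t 4.25 pos [0.5517 0.2616 0.0181] local -0.0927 -0.006 F X,Y,Z 0.26 0.09 -0.18
shift cm [1.127e+01 0.000e+00 1.000e-02] turn [0.0015 0.0002 0.0001] claw w 1.001426860135119
```

View pics/wrist4.png

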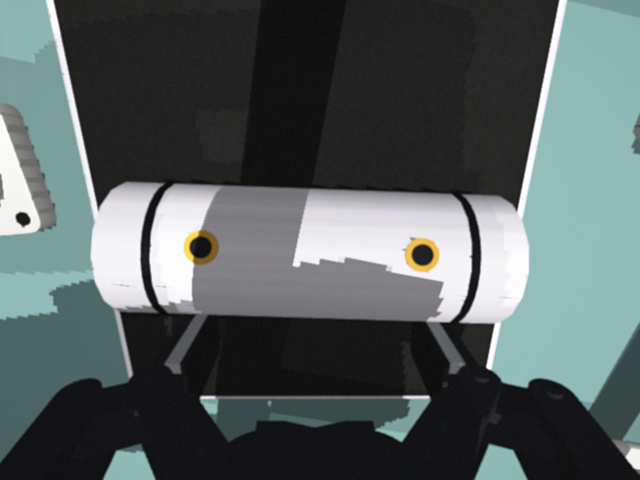

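{"name": "play_rows", "arguments": {"commands": [{"dx": 0.2,"dy": 0,"dz": 0,"rx": 0,"ry": 0,"rz": 0,"claw": 0},{"dx": 0.4,"dy": 0,"dz": 0,"rx": 0,"ry": 0,"rz": 0,"claw": 0},{"dx": 0.6,"dy": 0,"dz": 0,"rx": 0,"ry": 0,"rz": 0,"claw": 0},{"dx": 0.8,"dy": 0,"dz": 0,"rx": 0,"ry": 0,"rz": 0,"claw": 0},{"dx": 1.0,"dy": 0,"dz": 0,"rx": 0,"ry": 0,"rz": 0,"claw": 0}]}}

```text
time: 4.75
tool_pos: [0.5498, 0.2716, 0.0181]
tool_rot: [0.001, 0.635, 0.772, 0.001]
contact_force: [-0.1, -0.0, 0.3]
gripper_width: 1.005
```

{"name": "play_rows", "arguments": {"commands": [{"dx": 0.25,"dy": 0,"dz": 0,"rx": 0,"ry": 0,"rz": 0,"claw": 0},{"dx": 0.5,"dy": 0,"dz": 0,"rx": 0,"ry": 0,"rz": 0,"claw": 0},{"dx": 0.75,"dy": 0,"dz": 0,"rx": 0,"ry": 0,"rz": 0,"claw": 0},{"dx": 1.0,"dy": 0,"dz": 0,"rx": 0,"ry": 0,"rz": 0,"claw": 0},{"dx": 1.25,"dy": 0,"dz": 0,"rx": 0,"ry": 0,"rz": 0,"claw": 0}]}}

```text
time: 5.25
tool_pos: [0.5473, 0.2841, 0.0181]
tool_rot: [0.001, 0.635, 0.772, 0.001]
contact_force: [0.5, -0.6, -0.4]
gripper_width: 0.999
```

```bash
python3 -c "
from h import *
goal(.02,-.006,.018)
cv2.imwrite('pics/wrist5.png',grab_frame('wrist'))
cv2.imwrite('pics/top5.png',grab_frame('top'))
goal(.02,-.006,.018)
"
```

```text
t 5.25 pos [0.5473 0.2841 0.0181] local -0.0699 -0.006 F X,Y,Z -0.68 -0.39 -0.4
shift cm [8.99 0.   0.01] turn [0.0015 0.0002 0.0002] claw w 0.9992257926571223
t 5.35 pos [0.5473 0.2842 0.0181] local -0.0697 -0.006 F X,Y,Z 0.62 -1.31 0.58
shift cm [8.97 0.01 0.01] turn [0.0014 0.0001 0.0005] claw w 1.0010071211617513
```

View pics/wrist5.png

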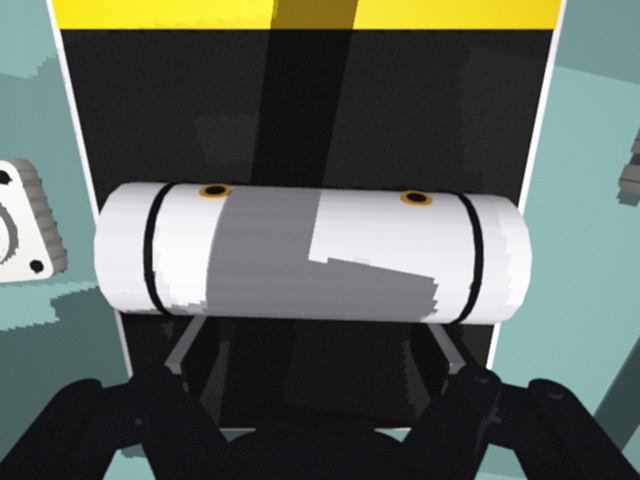

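{"name": "play_rows", "arguments": {"commands": [{"dx": 0.25,"dy": 0,"dz": 0,"rx": 0,"ry": 0,"rz": 0,"claw": 0},{"dx": 0.5,"dy": 0,"dz": 0,"rx": 0,"ry": 0,"rz": 0,"claw": 0},{"dx": 0.75,"dy": 0,"dz": 0,"rx": 0,"ry": 0,"rz": 0,"claw": 0},{"dx": 1.0,"dy": 0,"dz": 0,"rx": 0,"ry": 0,"rz": 0,"claw": 0},{"dx": 1.25,"dy": 0,"dz": 0,"rx": 0,"ry": 0,"rz": 0,"claw": 0}]}}

```text
time: 5.85
tool_pos: [0.5448, 0.2968, 0.0181]
tool_rot: [0.0, 0.635, 0.772, 0.001]
contact_force: [0.8, -0.4, 0.1]
gripper_width: 0.995
```

{"name": "play_rows", "arguments": {"commands": [{"dx": 0.25,"dy": 0,"dz": 0,"rx": 0,"ry": 0,"rz": 0,"claw": 0},{"dx": 0.5,"dy": 0,"dz": 0,"rx": 0,"ry": 0,"rz": 0,"claw": 0},{"dx": 0.75,"dy": 0,"dz": 0,"rx": 0,"ry": 0,"rz": 0,"claw": 0},{"dx": 1.0,"dy": 0,"dz": 0,"rx": 0,"ry": 0,"rz": 0,"claw": 0},{"dx": 1.25,"dy": 0,"dz": 0,"rx": 0,"ry": 0,"rz": 0,"claw": 0}]}}

```text
time: 6.35
tool_pos: [0.5424, 0.3092, 0.0181]
tool_rot: [0.0, 0.635, 0.772, 0.001]
contact_force: [0.9, 0.4, 0.1]
gripper_width: 1.002
```

{"name": "play_rows", "arguments": {"commands": [{"dx": 0.25,"dy": 0,"dz": 0,"rx": 0,"ry": 0,"rz": 0,"claw": 0},{"dx": 0.5,"dy": 0,"dz": 0,"rx": 0,"ry": 0,"rz": 0,"claw": 0},{"dx": 0.75,"dy": 0,"dz": 0,"rx": 0,"ry": 0,"rz": 0,"claw": 0},{"dx": 1.0,"dy": 0,"dz": 0,"rx": 0,"ry": 0,"rz": 0,"claw": 0},{"dx": 1.25,"dy": 0,"dz": 0,"rx": 0,"ry": 0,"rz": 0,"claw": 0}]}}

```text
time: 6.85
tool_pos: [0.5399, 0.3216, 0.018]
tool_rot: [0.0, 0.635, 0.772, 0.001]
contact_force: [0.7, 0.1, 0.7]
gripper_width: 1.003
```

{"name": "play_rows", "arguments": {"commands": [{"dx": 0.25,"dy": 0,"dz": 0,"rx": 0,"ry": 0,"rz": 0,"claw": 0},{"dx": 0.5,"dy": 0,"dz": 0,"rx": 0,"ry": 0,"rz": 0,"claw": 0},{"dx": 0.75,"dy": 0,"dz": 0,"rx": 0,"ry": 0,"rz": 0,"claw": 0},{"dx": 1.0,"dy": 0,"dz": 0,"rx": 0,"ry": 0,"rz": 0,"claw": 0},{"dx": 1.25,"dy": 0,"dz": 0,"rx": 0,"ry": 0,"rz": 0,"claw": 0}]}}

```text
time: 7.35
tool_pos: [0.5374, 0.3341, 0.018]
tool_rot: [0.0, 0.635, 0.772, 0.0]
contact_force: [0.2, -0.4, -0.2]
gripper_width: 1.004
```

```bash
python3 -c "
from h import *
goal(.02,-.006,.018)
cv2.imwrite('pics/wrist6.png',grab_frame('wrist'))
cv2.imwrite('pics/top6.png',cv2.resize(grab_frame('top')[120:340,260:540],None,fx=2.8,fy=2.7,interpolation=2))
goal(.02,-.006,.018)
"
```

```text
t 7.35 pos [0.5374 0.3341 0.018 ] local -0.0189 -0.0059 F X,Y,Z -0.43 -0.13 -0.19
shift cm [3.89 0.02 0.  ] turn [0.0013 0.0001 0.0006] claw w 1.0040537399041154
t 7.45 pos [0.5374 0.3343 0.0181] local -0.0187 -0.0059 F X,Y,Z 0.96 0.34 -0.46
shift cm [3.87 0.01 0.01] turn [ 0.0015 -0.0001  0.0009] claw w 1.001301638522448
```

View pics/wrist6.png

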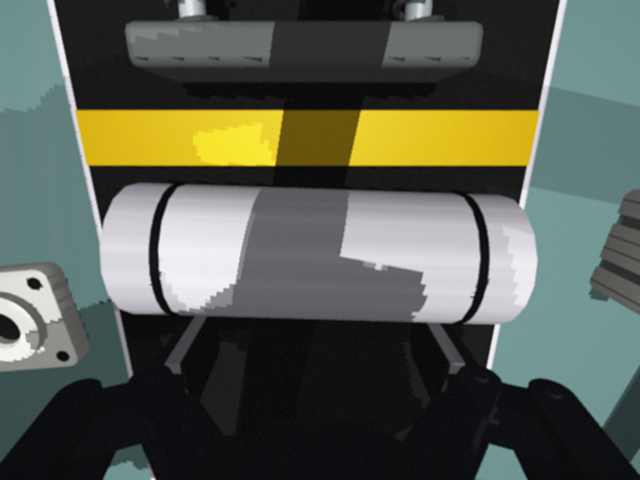

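View pics/top6.png

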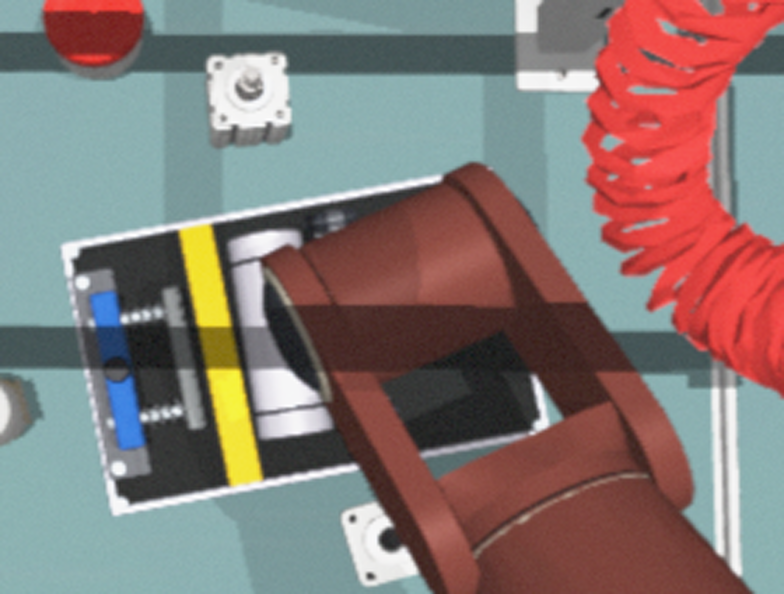

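```bash
python3 -c "
from h import *
s=monitor.state()
for q,z in [((140,67),.055),((465,67),.055),((140,82),.021),((100,165),.012),((520,165),.012),((100,111),.012),((520,111),.012)]: print(q,z,wonz(q,z,s)[1].round(4))
"
```

```text
(140, 67) 0.055 [0.0808 0.043 ]
(465, 67) 0.055 [ 0.0807 -0.0474]
(140, 82) 0.021 [0.081  0.0595]
(100, 165) 0.012 [0.0499 0.0863]
(520, 165) 0.012 [ 0.0497 -0.0937]
(100, 111) 0.012 [0.0714 0.0818]
(520, 111) 0.012 [ 0.0713 -0.0894]
```

{"name": "play_rows", "arguments": {"commands": [{"dx": 0.25,"dy": 0,"dz": 0,"rx": 0,"ry": 0,"rz": 0,"claw": 0},{"dx": 0.5,"dy": 0,"dz": 0,"rx": 0,"ry": 0,"rz": 0,"claw": 0},{"dx": 0.75,"dy": 0,"dz": 0,"rx": 0,"ry": 0,"rz": 0,"claw": 0},{"dx": 1.0,"dy": 0,"dz": 0,"rx": 0,"ry": 0,"rz": 0,"claw": 0},{"dx": 1.25,"dy": 0,"dz": 0,"rx": 0,"ry": 0,"rz": 0,"claw": 0}]}}

```text
time: 7.95
tool_pos: [0.535, 0.3468, 0.0181]
tool_rot: [0.0, 0.635, 0.772, 0.001]
contact_force: [-0.6, -0.6, -0.6]
gripper_width: 1.0
```

{"name": "play_rows", "arguments": {"commands": [{"dx": 0.25,"dy": 0,"dz": 0,"rx": 0,"ry": 0,"rz": 0,"claw": 0},{"dx": 0.5,"dy": 0,"dz": 0,"rx": 0,"ry": 0,"rz": 0,"claw": 0},{"dx": 0.75,"dy": 0,"dz": 0,"rx": 0,"ry": 0,"rz": 0,"claw": 0},{"dx": 0.95,"dy": 0,"dz": 0,"rx": 0,"ry": 0,"rz": 0,"claw": 0},{"dx": 1.1,"dy": 0,"dz": 0,"rx": 0,"ry": 0,"rz": 0,"claw": 0}]}}

```text
time: 8.45
tool_pos: [0.5327, 0.3577, 0.018]
tool_rot: [0.0, 0.635, 0.773, 0.001]
contact_force: [-0.1, -0.3, -0.1]
gripper_width: 1.001
```

```bash
python3 -c "
from h import *
goal(.02,-.006,.018)
cv2.imwrite('pics/wrist7.png',grab_frame('wrist'))
goal(.02,-.006,.018)
"
```

```text
t 8.45 pos [0.5327 0.3577 0.018 ] local 0.0052 -0.0059 F X,Y,Z -0.29 0.17 -0.11
shift cm [1.48 0.02 0.  ] turn [ 0.0014 -0.      0.001 ] claw w 1.001431520720131
t 8.5 pos [0.5327 0.3579 0.0181] local 0.0054 -0.0059 F X,Y,Z -0.15 -0.47 -0.14
shift cm [1.46 0.01 0.01] turn [ 0.0015 -0.0002  0.0011] claw w 1.0005955465378633
```

View pics/wrist7.png

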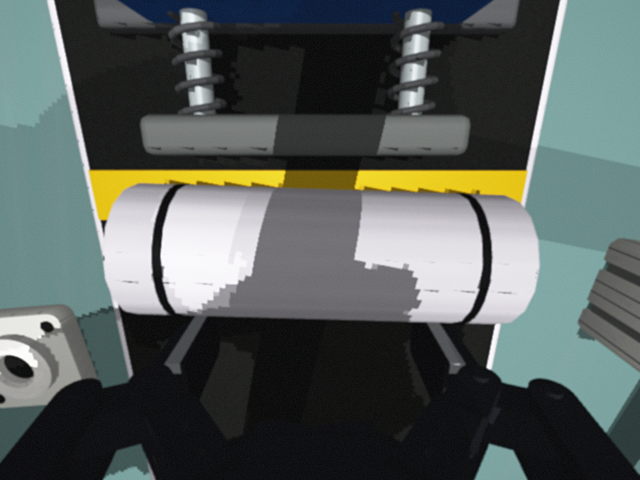

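{"name": "play_rows", "arguments": {"commands": [{"dx": 0.15,"dy": 0,"dz": 0,"rx": 0,"ry": 0,"rz": 0.001,"claw": 0},{"dx": 0.3,"dy": 0,"dz": 0,"rx": 0,"ry": 0,"rz": 0.001,"claw": 0},{"dx": 0.45,"dy": 0,"dz": 0,"rx": 0,"ry": 0,"rz": 0.001,"claw": 0},{"dx": 0.6,"dy": 0,"dz": 0,"rx": 0,"ry": 0,"rz": 0.001,"claw": 0},{"dx": 0.75,"dy": 0,"dz": 0,"rx": 0,"ry": 0,"rz": 0.001,"claw": 0}]}}

```text
time: 9.0
tool_pos: [0.5313, 0.3654, 0.0181]
tool_rot: [0.0, 0.635, 0.772, 0.001]
contact_force: [0.2, -0.1, -1.1]
gripper_width: 0.999
```

{"name": "play_rows", "arguments": {"commands": [{"dx": 0.1,"dy": 0,"dz": 0,"rx": 0,"ry": 0,"rz": 0,"claw": 0},{"dx": 0.2,"dy": 0,"dz": 0,"rx": 0,"ry": 0,"rz": 0,"claw": 0},{"dx": 0.3,"dy": 0,"dz": 0,"rx": 0,"ry": 0,"rz": 0,"claw": 0}]}}

```text
time: 9.3
tool_pos: [0.5307, 0.3684, 0.0181]
tool_rot: [0.0, 0.635, 0.772, 0.001]
contact_force: [-0.3, -0.1, 0.4]
gripper_width: 0.999
```

```bash
cat >> h.py <<'E'
def force(n=4,cam_='wrist'):
    F=[];T=[]
    for i in range(n):
        im=grab_frame(cam_); s=monitor.state(); F.append(s['contact_force']);T.append(s['ft_torque'])
    F=np.mean(F,0); l=s['tool_pos'][:2]-C
    print('t %.2f local x %.4f y %.4f z %.4f'%(s['time'],l@X,l@Y,s['tool_pos'][2]),'F X %.2f Y %.2f Z %.2f'%(F[:2]@X,F[:2]@Y,F[2]),'T',np.mean(T,0).round(3))
    return im
E
python3 -c "
from h import *
cv2.imwrite('pics/wrist8.png',force())
goal(.02,-.006,.018)
"
```

```text
t 9.50 local x 0.0160 y -0.0059 z 0.0181 F X -0.11 Y 0.29 Z -0.04 T [-0.016  0.01  -0.   ]
t 9.5 pos [0.5307 0.3683 0.0181] local 0.016 -0.0059 F X,Y,Z -0.14 0.37 -0.11
shift cm [0.4  0.01 0.01] turn [ 0.0015 -0.0002  0.0002] claw w 0.9974722557448522
```

View pics/wrist8.png

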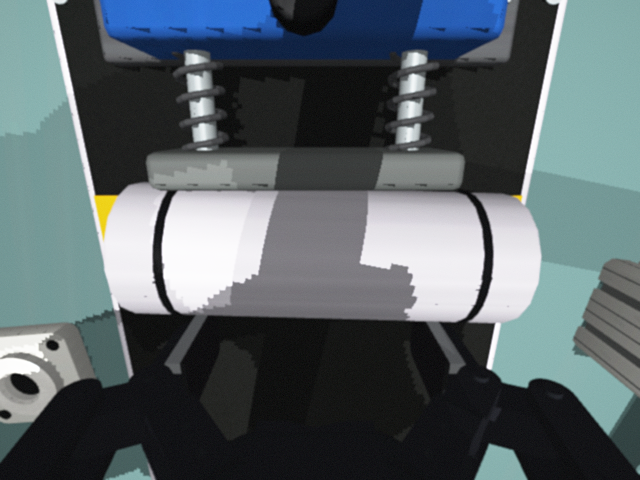

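{"name": "play_rows", "arguments": {"commands": [{"dx": 0.05,"dy": 0,"dz": 0,"rx": 0,"ry": 0,"rz": 0,"claw": 0},{"dx": 0.1,"dy": 0,"dz": 0,"rx": 0,"ry": 0,"rz": 0,"claw": 0},{"dx": 0.1,"dy": 0,"dz": 0,"rx": 0,"ry": 0,"rz": 0,"claw": 0}]}}

```text
time: 9.8
tool_pos: [0.5305, 0.3692, 0.0181]
tool_rot: [0.0, 0.635, 0.772, 0.001]
contact_force: [-0.2, 0.0, 1.0]
gripper_width: 1.001
```

```bash
python3 -c "
from h import *
force()"
```

```text
t 10.00 local x 0.0169 y -0.0059 z 0.0181 F X -0.44 Y 0.07 Z 0.14 T [-0.081 -0.04  -0.026]
```

{"name": "play_rows", "arguments": {"commands": [{"dx": 0.05,"dy": 0,"dz": 0,"rx": 0,"ry": 0,"rz": 0,"claw": 0},{"dx": 0.1,"dy": 0,"dz": 0,"rx": 0,"ry": 0,"rz": 0,"claw": 0},{"dx": 0.1,"dy": 0,"dz": 0,"rx": 0,"ry": 0,"rz": 0,"claw": 0}]}}

```text
time: 10.3
tool_pos: [0.5305, 0.3702, 0.0182]
tool_rot: [0.001, 0.635, 0.772, 0.001]
contact_force: [0.6, -1.3, 0.7]
gripper_width: 0.999
```

```bash
python3 -c "
from h import *
force()"
```

```text
t 10.50 local x 0.0179 y -0.0059 z 0.0181 F X -0.78 Y -0.37 Z 0.36 T [-0.134 -0.087 -0.025]
```

{"name": "play_rows", "arguments": {"commands": [{"dx": 0.05,"dy": 0,"dz": 0,"rx": 0,"ry": 0,"rz": 0,"claw": 0},{"dx": 0.1,"dy": 0,"dz": 0,"rx": 0,"ry": 0,"rz": 0,"claw": 0},{"dx": 0.1,"dy": 0,"dz": 0,"rx": 0,"ry": 0,"rz": 0,"claw": 0}]}}

```text
time: 10.8
tool_pos: [0.5301, 0.3713, 0.0181]
tool_rot: [0.0, 0.635, 0.772, 0.001]
contact_force: [0.4, -0.6, 0.2]
gripper_width: 0.998
```

```bash
python3 -c "
from h import *
cv2.imwrite('pics/wrist9.png',force())"
```

```text
t 11.00 local x 0.0190 y -0.0059 z 0.0181 F X -0.39 Y -0.82 Z 0.37 T [-0.102 -0.087 -0.015]
```

View pics/wrist9.png

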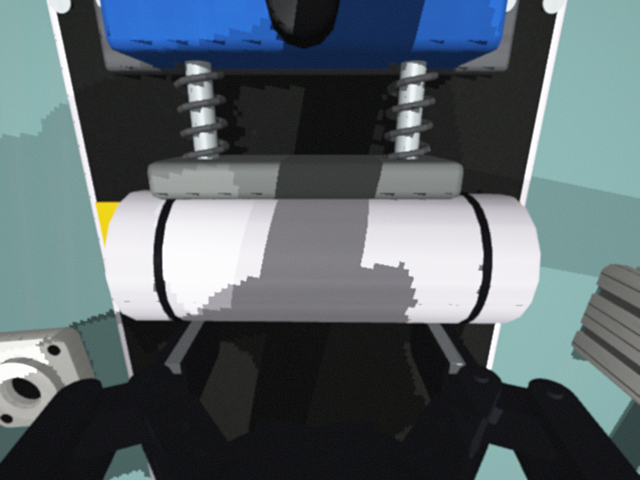

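The picture shows the barrel now square: its edges are level, at rows 193 and 322, parallel to the pad. I'll go on in half-millimetre steps to find where the contact begins.

{"name": "play_rows", "arguments": {"commands": [{"dx": 0.05,"dy": 0,"dz": 0,"rx": 0,"ry": 0,"rz": 0,"claw": 0},{"dx": 0.05,"dy": 0,"dz": 0,"rx": 0,"ry": 0,"rz": 0,"claw": 0}]}}

```text
time: 11.2
tool_pos: [0.53, 0.3718, 0.018]
tool_rot: [0.0, 0.635, 0.772, 0.001]
contact_force: [0.9, -0.4, 1.1]
gripper_width: 1.001
```

```bash
python3 -c "
from h import *
force(6)"
```

```text
t 11.50 local x 0.0195 y -0.0058 z 0.0181 F X -0.72 Y 0.09 Z 0.46 T [-0.124 -0.086 -0.05 ]
```

{"name": "play_rows", "arguments": {"commands": [{"dx": 0.05,"dy": 0,"dz": 0,"rx": 0,"ry": 0,"rz": 0,"claw": 0},{"dx": 0.05,"dy": 0,"dz": 0,"rx": 0,"ry": 0,"rz": 0,"claw": 0}]}}

```text
time: 11.7
tool_pos: [0.5299, 0.3723, 0.0181]
tool_rot: [0.0, 0.635, 0.772, 0.001]
contact_force: [0.0, -1.3, 0.5]
gripper_width: 1.0
```

```bash
python3 -c "
from h import *
force(6)"
```

```text
t 12.00 local x 0.0200 y -0.0059 z 0.0181 F X -1.22 Y -0.40 Z 0.37 T [-0.117 -0.086 -0.042]
```

{"name": "play_rows", "arguments": {"commands": [{"dx": 0.05,"dy": 0,"dz": 0,"rx": 0,"ry": 0,"rz": 0,"claw": 0},{"dx": 0.05,"dy": 0,"dz": 0,"rx": 0,"ry": 0,"rz": 0,"claw": 0}]}}

```text
time: 12.2
tool_pos: [0.5299, 0.3725, 0.0181]
tool_rot: [0.001, 0.635, 0.772, 0.0]
contact_force: [0.8, -2.1, 2.1]
gripper_width: 0.995
```

```bash
python3 -c "
from h import *
force(6)"
```

```text
t 12.50 local x 0.0203 y -0.0059 z 0.0181 F X -3.02 Y 0.04 Z 2.13 T [-0.441 -0.098 -0.022]
```

{"name": "play_rows", "arguments": {"commands": [{"dx": 0.05,"dy": 0,"dz": 0,"rx": 0,"ry": 0,"rz": 0,"claw": 0},{"dx": 0.05,"dy": 0,"dz": 0,"rx": 0,"ry": 0,"rz": 0,"claw": 0}]}}

```text
time: 12.7
tool_pos: [0.5298, 0.3728, 0.0181]
tool_rot: [0.001, 0.635, 0.772, 0.0]
contact_force: [0.9, -3.6, 0.8]
gripper_width: 0.996
```

```bash
python3 -c "
from h import *
force(6)"
```

```text
t 13.00 local x 0.0206 y -0.0059 z 0.0181 F X -4.46 Y 0.22 Z 1.70 T [-0.684 -0.104 -0.024]
```

{"name": "play_rows", "arguments": {"commands": [{"dx": 0.05,"dy": 0,"dz": 0,"rx": 0,"ry": 0,"rz": 0,"claw": 0},{"dx": 0.05,"dy": 0,"dz": 0,"rx": 0,"ry": 0,"rz": 0,"claw": 0}]}}

```text
time: 13.2
tool_pos: [0.5298, 0.3731, 0.0181]
tool_rot: [0.001, 0.635, 0.772, 0.0]
contact_force: [0.7, -4.7, 3.0]
gripper_width: 1.002
```

```bash
python3 -c "
from h import *
cv2.imwrite('pics/wrist10.png',force(6))"
```

```text
t 13.50 local x 0.0209 y -0.0059 z 0.0181 F X -5.45 Y -0.13 Z 1.97 T [-0.781 -0.112 -0.019]
```

View pics/wrist10.png

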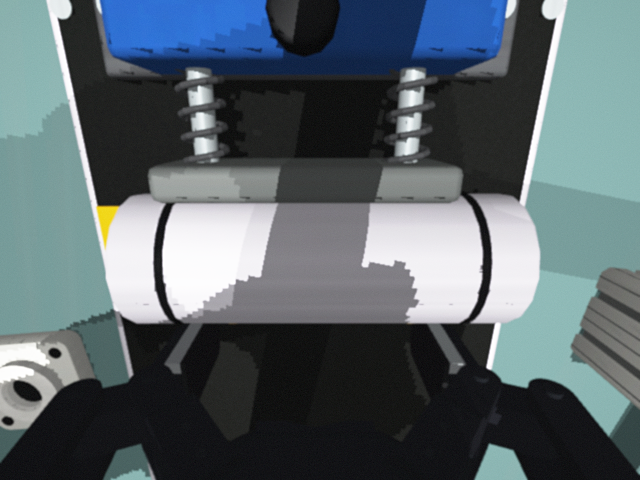

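{"name": "play_rows", "arguments": {"commands": [{"dx": 0.06,"dy": 0,"dz": 0,"rx": 0,"ry": 0,"rz": 0,"claw": 0},{"dx": 0.1,"dy": 0,"dz": 0,"rx": 0,"ry": 0,"rz": 0,"claw": 0},{"dx": 0.1,"dy": 0,"dz": 0,"rx": 0,"ry": 0,"rz": 0,"claw": 0}]}}

```text
time: 13.8
tool_pos: [0.5297, 0.3734, 0.0181]
tool_rot: [0.001, 0.635, 0.772, -0.0]
contact_force: [0.7, -6.6, 2.0]
gripper_width: 1.001
```

```bash
python3 -c "
from h import *
force(8)"
```

```text
t 14.20 local x 0.0212 y -0.0059 z 0.0181 F X -6.69 Y 0.43 Z 2.74 T [-0.974 -0.163 -0.03 ]
```

{"name": "play_rows", "arguments": {"commands": [{"dx": 0.06,"dy": 0,"dz": 0,"rx": 0,"ry": 0,"rz": 0,"claw": 0},{"dx": 0.1,"dy": 0,"dz": 0,"rx": 0,"ry": 0,"rz": 0,"claw": 0},{"dx": 0.1,"dy": 0,"dz": 0,"rx": 0,"ry": 0,"rz": 0,"claw": 0}]}}

```text
time: 14.5
tool_pos: [0.5297, 0.3735, 0.0181]
tool_rot: [0.002, 0.635, 0.772, -0.001]
contact_force: [0.3, -7.4, 3.3]
gripper_width: 0.996
```

```bash
python3 -c "
from h import *
force(6)
goal(.02,-.006,.018)"
```

```text
t 14.80 local x 0.0213 y -0.0059 z 0.0181 F X -7.11 Y 0.91 Z 2.82 T [-1.078 -0.178 -0.018]
t 14.8 pos [0.5297 0.3735 0.0181] local 0.0213 -0.0059 F X,Y,Z -7.31 0.22 2.51
shift cm [-0.13  0.01  0.01] turn [0.0007 0.004  0.0003] claw w 1.0022930936416916
```

{"name": "play_rows", "arguments": {"commands": [{"dx": 0.11,"dy": 0,"dz": 0,"rx": 0,"ry": 0,"rz": 0,"claw": 0},{"dx": 0.13,"dy": 0,"dz": 0,"rx": 0,"ry": 0,"rz": 0,"claw": 0},{"dx": 0.15,"dy": 0,"dz": 0,"rx": 0,"ry": 0,"rz": 0,"claw": 0},{"dx": 0.17,"dy": 0,"dz": 0,"rx": 0,"ry": 0,"rz": 0,"claw": 0},{"dx": 0.18,"dy": 0,"dz": 0,"rx": 0,"ry": 0,"rz": 0,"claw": 0}]}}

```text
time: 15.3
tool_pos: [0.5296, 0.3738, 0.0181]
tool_rot: [0.003, 0.635, 0.772, -0.002]
contact_force: [0.7, -9.3, 3.6]
gripper_width: 0.997
```

```bash
python3 -c "
from h import *
force(6)"
```

```text
t 15.60 local x 0.0216 y -0.0059 z 0.0181 F X -9.34 Y 0.39 Z 3.29 T [-1.406e+00 -2.020e-01 -1.000e-03]
```

```bash
python3 - <<'E'
from h import *
s=monitor.state(); im=grab_frame('wrist'); cv2.imwrite('pics/wrist11.png',im)
np.save('s11.npy',np.r_[s['tool_pos'],s['tool_rot']]); print(s['tool_rot'].round(4),s['contact_force'].round(2))
for f in ['wrist7','wrist8','wrist9','wrist10','wrist11']:
    im=cv2.imread(f'pics/{f}.png'); 
    for nm,c0,c1 in [('L',225,265),('R',430,455),('R2',370,400)]:
        g=im[:,c0:c1].astype(float).mean(1); gg=cv2.GaussianBlur(g.mean(1)[:,None],(1,3),0)[:,0]
        d=np.diff(gg); 
        def edge(i):
            a,b,c=d[i-1],d[i],d[i+1]; return i+.5+.5*(a-c)/(a-2*b+c)
        pk=[(round(edge(i),2),round(d[i],1)) for i in range(20,225) if abs(d[i])>5 and abs(d[i])>=abs(d[i-1]) and abs(d[i])>=abs(d[i+1])]
        print(f,nm,pk)
E
```

```text
[ 0.0027  0.6353  0.7723 -0.0022] [ 0.94 -8.71  3.49]
wrist7 L [(np.float64(33.4), np.float64(-5.5)), (np.float64(114.47), np.float64(19.3)), (np.float64(146.88), np.float64(-8.9)), (np.float64(154.3), np.float64(-19.2)), (np.float64(169.62), np.float64(47.7)), (np.float64(182.96), np.float64(-19.8)), (np.float64(187.67), np.float64(9.7)), (np.float64(190.5), np.float64(9.3))]
wrist7 R [(np.float64(21.73), np.float64(5.0)), (np.float64(28.2), np.float64(-5.2)), (np.float64(33.7), np.float64(-5.9)), (np.float64(49.46), np.float64(7.5)), (np.float64(114.88), np.float64(20.1)), (np.float64(147.26), np.float64(-5.1)), (np.float64(154.35), np.float64(-17.0)), (np.float64(169.77), np.float64(44.8)), (np.float64(189.9), np.float64(-17.8)), (np.float64(196.98), np.float64(9.0))]
wrist7 R2 [(np.float64(110.07), np.float64(5.1)), (np.float64(115.01), np.float64(9.5)), (np.float64(146.88), np.float64(-7.5)), (np.float64(154.71), np.float64(-17.8)), (np.float64(169.73), np.float64(47.7)), (np.float64(187.78), np.float64(-20.2)), (np.float64(195.24), np.float64(9.4))]
wrist8 L [(np.float64(27.28)
[... 2523 characters left out ...]
10.9)), (np.float64(167.75), np.float64(13.4)), (np.float64(173.24), np.float64(5.6)), (np.float64(197.23), np.float64(-8.3)), (np.float64(200.31), np.float64(-5.3)), (np.float64(203.53), np.float64(33.9))]
wrist11 R [(np.float64(51.21), np.float64(-9.7)), (np.float64(61.05), np.float64(-9.1)), (np.float64(81.66), np.float64(-7.7)), (np.float64(167.53), np.float64(15.5)), (np.float64(197.49), np.float64(-7.5)), (np.float64(203.54), np.float64(30.5))]
wrist11 R2 [(np.float64(81.32), np.float64(-6.6)), (np.float64(110.58), np.float64(5.1)), (np.float64(158.2), np.float64(8.2)), (np.float64(167.84), np.float64(9.3)), (np.float64(197.2), np.float64(-7.6)), (np.float64(203.53), np.float64(36.4))]
```

View pics/wrist11.png

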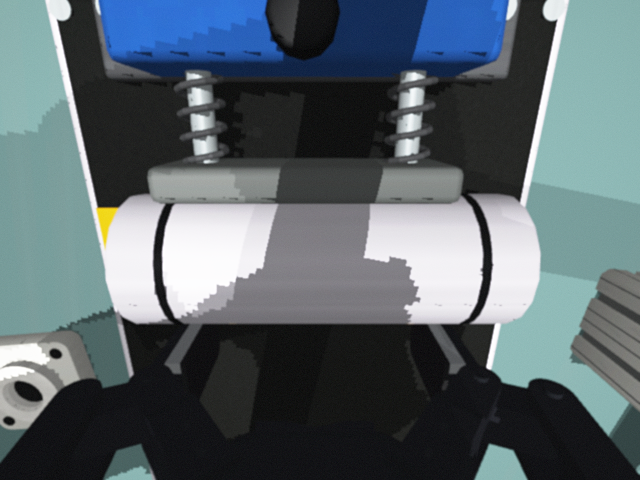

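```bash
cat > comp.py <<'E'
from h import *
Rt=Ro.from_matrix(np.c_[np.r_[X,0],np.r_[-Y,0],[0,0,-1]])
def st(x,turn,z=.0181,ly=-.0059):
    R=Rt*Ro.from_rotvec(turn).inv(); q=R.as_quat(); return dict(tool_pos=np.r_[C+x*X+ly*Y,z],tool_rot=np.r_[q[3],q[:3]])
D={'8':(st(.0160,[.0015,-.0002,.0002]),37.6,153.5,183.3),'9':(st(.0190,[.0015,-.0002,.0002]),49.8,163.0,192.2),'10':(st(.0209,[.001,.0025,0]),57.5,167.0,196.2)}
v=np.load('s11.npy'); D['11']=(dict(tool_pos=v[:3],tool_rot=v[3:]),60.9,167.75,197.25)
for za in (.063,.068):
  for k,(s,a,p1,p2) in D.items():
    A=wonz((315,a),za,s)[1][0]; P1=wonz((315,p1),.055,s)[1][0]; P2=wonz((315,p2),.055,s)[1][0]
    print(za,k,'head %.4f pad %.4f %.4f gap %.2f %.2f mm'%(A,P1,P2,(A-P1)*1e3,(A-P2)*1e3))
E
python3 comp.py
```

```text
0.063 8 head 0.1208 pad 0.0922 0.0833 gap 28.67 37.59 mm
0.063 9 head 0.1211 pad 0.0924 0.0835 gap 28.76 37.65 mm
0.063 10 head 0.1214 pad 0.0932 0.0843 gap 28.17 37.12 mm
0.063 11 head 0.1214 pad 0.0939 0.0848 gap 27.54 36.58 mm
0.068 8 head 0.1197 pad 0.0922 0.0833 gap 27.56 36.48 mm
0.068 9 head 0.1202 pad 0.0924 0.0835 gap 27.78 36.68 mm
0.068 10 head 0.1205 pad 0.0932 0.0843 gap 27.30 36.25 mm
0.068 11 head 0.1206 pad 0.0939 0.0848 gap 26.74 35.78 mm
```

The picture shows the barrel square against the pad, with the pad pushed back. The upward force at the tool (about 3 N) shows finger friction pressing the barrel down, so less of the push reaches the pad: about 6 N judging by its travel. I'll lift the fingers slightly to relieve that drag while keeping the push.

{"name": "play_rows", "arguments": {"commands": [{"dx": 0.15,"dy": 0,"dz": -0.02,"rx": 0,"ry": 0,"rz": 0,"claw": 0},{"dx": 0.15,"dy": 0,"dz": -0.04,"rx": 0,"ry": 0,"rz": 0,"claw": 0},{"dx": 0.15,"dy": 0,"dz": -0.06,"rx": 0,"ry": 0,"rz": 0,"claw": 0}]}}

```text
time: 15.95
tool_pos: [0.5296, 0.3739, 0.0182]
tool_rot: [0.004, 0.635, 0.772, -0.003]
contact_force: [2.3, -8.0, 0.7]
gripper_width: 1.0
```

```bash
python3 -c "
from h import *
im=force(6); goal(.022,-.006,.018); cv2.imwrite('pics/wrist12.png',im)"
```

```text
t 16.25 local x 0.0217 y -0.0059 z 0.0182 F X -8.19 Y -0.31 Z 1.03 T [-1.221 -0.409 -0.05 ]
t 16.25 pos [0.5296 0.3739 0.0182] local 0.0217 -0.0059 F X,Y,Z -9.0 0.58 0.53
shift cm [0.03 0.01 0.02] turn [-0.0004  0.0096  0.0004] claw w 1.0015972775146647
```

{"name": "play_rows", "arguments": {"commands": [{"dx": 0.14,"dy": 0,"dz": -0.02,"rx": 0,"ry": 0.002,"rz": 0,"claw": 0},{"dx": 0.16,"dy": 0,"dz": -0.03,"rx": 0,"ry": 0.003,"rz": 0,"claw": 0},{"dx": 0.18,"dy": 0,"dz": -0.04,"rx": 0,"ry": 0.003,"rz": 0,"claw": 0},{"dx": 0.19,"dy": 0,"dz": -0.04,"rx": 0,"ry": 0.003,"rz": 0,"claw": 0}]}}

```text
time: 16.65
tool_pos: [0.5295, 0.3741, 0.0182]
tool_rot: [0.004, 0.635, 0.772, -0.003]
contact_force: [2.0, -10.0, 1.5]
gripper_width: 0.999
```

```bash
python3 -c "
from h import *
im=force(4); goal(.022,-.006,.018); cv2.imwrite('pics/wrist13.png',im)"
```

```text
t 16.85 local x 0.0219 y -0.0058 z 0.0182 F X -9.34 Y -0.21 Z 1.49 T [-1.378 -0.412 -0.023]
t 16.85 pos [0.5295 0.3741 0.0182] local 0.0219 -0.0058 F X,Y,Z -9.24 -0.11 2.29
shift cm [0.01 0.02 0.02] turn [-0.0009  0.0098  0.0004] claw w 1.0011361658553743
```

{"name": "play_rows", "arguments": {"commands": [{"dx": 0.17,"dy": 0,"dz": -0.02,"rx": 0,"ry": 0.002,"rz": 0,"claw": 0},{"dx": 0.18,"dy": 0,"dz": -0.03,"rx": 0,"ry": 0.003,"rz": 0,"claw": 0},{"dx": 0.2,"dy": 0,"dz": -0.04,"rx": 0,"ry": 0.003,"rz": 0,"claw": 0},{"dx": 0.22,"dy": 0,"dz": -0.04,"rx": 0,"ry": 0.003,"rz": 0,"claw": 0}]}}

```text
time: 17.25
tool_pos: [0.5295, 0.3744, 0.0182]
tool_rot: [0.004, 0.635, 0.772, -0.004]
contact_force: [2.0, -10.4, 2.1]
gripper_width: 1.002
```

```bash
python3 -c "
from h import *
im=force(6); s=monitor.state(); np.save('s14.npy',np.r_[s['tool_pos'],s['tool_rot']]);goal(.022,-.006,.018); cv2.imwrite('pics/wrist14.png',im)
for c0,c1 in [(225,265),(370,400)]:
    g=im[:,c0:c1].astype(float).mean((1,2)); g=cv2.GaussianBlur(g[:,None],(1,3),0)[:,0]; d=np.diff(g)
    print([(i,round(d[i],1), round(i+.5+.5*(d[i-1]-d[i+1])/(d[i-1]-2*d[i]+d[i+1]),2)) for i in range(40,215) if abs(d[i])>5 and abs(d[i])>=abs(d[i-1]) and abs(d[i])>=abs(d[i+1])])
"
```

```text
t 17.55 local x 0.0221 y -0.0059 z 0.0181 F X -10.47 Y -0.40 Z 2.04 T [-1.548 -0.392 -0.039]
t 17.55 pos [0.5295 0.3743 0.0181] local 0.0221 -0.0059 F X,Y,Z -10.34 0.15 2.04
shift cm [-0.01  0.01  0.01] turn [-0.0015  0.0106  0.0004] claw w 1.0001966130196218
[(53, np.float64(-8.7), np.float64(53.44)), (63, np.float64(-9.5), np.float64(63.25)), (82, np.float64(-7.4), np.float64(82.5)), (157, np.float64(11.4), np.float64(157.64)), (168, np.float64(13.9), np.float64(168.23)), (197, np.float64(-13.1), np.float64(197.34)), (203, np.float64(31.8), np.float64(203.92))]
[(82, np.float64(-6.9), np.float64(82.37)), (158, np.float64(8.1), np.float64(158.37)), (168, np.float64(9.1), np.float64(168.34)), (197, np.float64(-10.5), np.float64(197.44)), (203, np.float64(31.2), np.float64(203.83))]
```

```bash
cat >> comp.py <<'E'
print()
v=np.load('s14.npy'); s=dict(tool_pos=v[:3],tool_rot=v[3:])
for za in (.063,.068):
    A=wonz((315,63.3),za,s)[1][0]; P1=wonz((315,168.3),.055,s)[1][0]; P2=wonz((315,197.4),.055,s)[1][0]
    print(za,'14 head %.4f pad %.4f %.4f gap %.2f %.2f mm'%(A,P1,P2,(A-P1)*1e3,(A-P2)*1e3))
E
python3 comp.py | tail -2
```

```text
0.063 14 head 0.1215 pad 0.0944 0.0855 gap 27.12 36.03 mm
0.068 14 head 0.1208 pad 0.0944 0.0855 gap 26.36 35.27 mm
```

{"name": "play_rows", "arguments": {"commands": [{"dx": 0.2,"dy": 0,"dz": -0.03,"rx": 0,"ry": 0.003,"rz": 0,"claw": 0},{"dx": 0.2,"dy": 0,"dz": -0.05,"rx": 0,"ry": 0.003,"rz": 0,"claw": 0},{"dx": 0.2,"dy": 0,"dz": -0.06,"rx": 0,"ry": 0.003,"rz": 0,"claw": 0}]}}

```text
time: 17.85
tool_pos: [0.5295, 0.3743, 0.0181]
tool_rot: [0.004, 0.635, 0.772, -0.004]
contact_force: [2.5, -9.4, 0.7]
gripper_width: 1.0
```

```bash
python3 -c "
from h import *
im=force(8); s=monitor.state();goal(.022,-.006,.018); cv2.imwrite('pics/wrist15.png',im)
"
```

```text
t 18.25 local x 0.0221 y -0.0059 z 0.0182 F X -10.13 Y -0.39 Z 1.13 T [-1.5   -0.472 -0.029]
t 18.25 pos [0.5295 0.3744 0.0182] local 0.0221 -0.0059 F X,Y,Z -9.7 -1.14 1.25
shift cm [-0.01  0.01  0.02] turn [-0.002   0.0113  0.0004] claw w 1.0004498582812025
```

```bash
python3 -c "
from h import *
for k in range(4): im=force(11)
goal(.022,-.006,.018)
cv2.imwrite('pics/wrist16.png',im)
"
```

```text
t 18.80 local x 0.0221 y -0.0058 z 0.0181 F X -10.26 Y -0.72 Z 1.18 T [-1.492 -0.486 -0.042]
t 19.35 local x 0.0221 y -0.0058 z 0.0182 F X -10.27 Y -0.26 Z 1.15 T [-1.498 -0.473 -0.039]
t 19.90 local x 0.0221 y -0.0058 z 0.0181 F X -10.20 Y -0.32 Z 1.31 T [-1.484 -0.468 -0.034]
t 20.45 local x 0.0221 y -0.0058 z 0.0181 F X -10.22 Y -0.53 Z 1.24 T [-1.515 -0.467 -0.039]
t 20.45 pos [0.5295 0.3743 0.0181] local 0.0221 -0.0058 F X,Y,Z -10.71 0.07 0.81
shift cm [-0.01  0.02  0.01] turn [-0.0021  0.0113  0.0004] claw w 0.9959320505983951
```

View pics/wrist16.png

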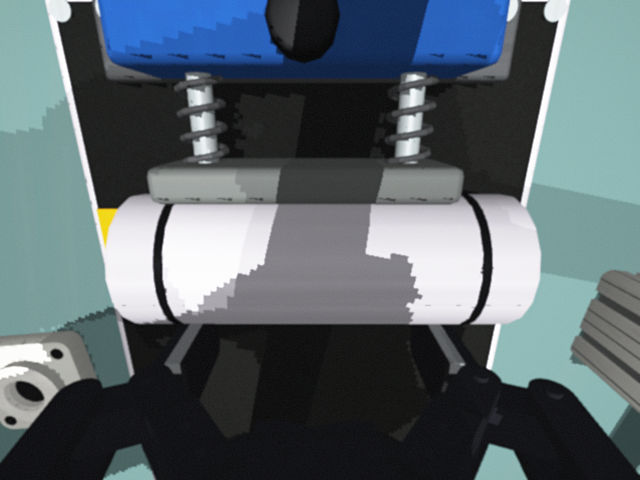

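{"name": "play_rows", "arguments": {"commands": [{"dx": 0.185,"dy": 0,"dz": -0.02,"rx": 0,"ry": 0.003,"rz": 0,"claw": 0},{"dx": 0.165,"dy": 0,"dz": -0.02,"rx": 0,"ry": 0.003,"rz": 0,"claw": 0},{"dx": 0.145,"dy": 0,"dz": -0.02,"rx": 0,"ry": 0.003,"rz": 0,"claw": 0},{"dx": 0.125,"dy": 0,"dz": -0.02,"rx": 0,"ry": 0.003,"rz": 0,"claw": 0},{"dx": 0.105,"dy": 0,"dz": -0.02,"rx": 0,"ry": 0.003,"rz": 0,"claw": 0}]}}

```text
time: 20.95
tool_pos: [0.5295, 0.3742, 0.0181]
tool_rot: [0.003, 0.635, 0.772, -0.004]
contact_force: [1.5, -7.5, 1.1]
gripper_width: 0.998
```

```bash
python3 -c "
from h import *
force(3)"
```

```text
t 21.10 local x 0.0221 y -0.0058 z 0.0180 F X -7.28 Y -0.46 Z 1.51 T [-1.135 -0.305 -0.004]
```

{"name": "play_rows", "arguments": {"commands": [{"dx": 0.09,"dy": 0,"dz": 0,"rx": 0,"ry": 0.002,"rz": 0,"claw": 0},{"dx": 0.07,"dy": 0,"dz": 0,"rx": 0,"ry": 0.002,"rz": 0,"claw": 0},{"dx": 0.05,"dy": 0,"dz": 0,"rx": 0,"ry": 0.002,"rz": 0,"claw": 0},{"dx": 0.03,"dy": 0,"dz": 0,"rx": 0,"ry": 0.001,"rz": 0,"claw": 0},{"dx": 0.01,"dy": 0,"dz": 0,"rx": 0,"ry": 0.001,"rz": 0,"claw": 0}]}}

```text
time: 21.6
tool_pos: [0.5295, 0.374, 0.0178]
tool_rot: [0.003, 0.635, 0.772, -0.004]
contact_force: [1.9, -4.4, 0.6]
gripper_width: 0.998
```

```bash
python3 -c "
from h import *
force(3)"
```

```text
t 21.75 local x 0.0218 y -0.0058 z 0.0178 F X -5.59 Y -0.45 Z 1.36 T [-0.797 -0.198 -0.036]
```

{"name": "play_rows", "arguments": {"commands": [{"dx": 0.03,"dy": 0,"dz": 0,"rx": 0,"ry": 0.001,"rz": 0,"claw": 0},{"dx": 0.01,"dy": 0,"dz": 0,"rx": 0,"ry": 0.001,"rz": 0,"claw": 0},{"dx": -0.01,"dy": 0,"dz": 0,"rx": 0,"ry": 0.001,"rz": 0,"claw": 0},{"dx": -0.03,"dy": 0,"dz": 0,"rx": 0,"ry": 0.001,"rz": 0,"claw": 0},{"dx": -0.05,"dy": 0,"dz": 0,"rx": 0,"ry": 0.001,"rz": 0,"claw": 0}]}}

```text
time: 22.25
tool_pos: [0.5296, 0.3736, 0.0176]
tool_rot: [0.003, 0.635, 0.772, -0.004]
contact_force: [1.1, -2.6, -0.1]
gripper_width: 1.0
```

```bash
python3 -c "
from h import *
force(3)"
```

```text
t 22.40 local x 0.0214 y -0.0058 z 0.0176 F X -3.30 Y -0.62 Z -0.75 T [-0.515 -0.24  -0.053]
```

{"name": "play_rows", "arguments": {"commands": [{"dx": 0.0,"dy": 0,"dz": 0,"rx": 0,"ry": 0.001,"rz": 0,"claw": 0},{"dx": -0.02,"dy": 0,"dz": 0,"rx": 0,"ry": 0.001,"rz": 0,"claw": 0},{"dx": -0.04,"dy": 0,"dz": 0,"rx": 0,"ry": 0.001,"rz": 0,"claw": 0},{"dx": -0.06,"dy": 0,"dz": 0,"rx": 0,"ry": 0.001,"rz": 0,"claw": 0},{"dx": -0.08,"dy": 0,"dz": 0,"rx": 0,"ry": 0.001,"rz": 0,"claw": 0}]}}

```text
time: 22.9
tool_pos: [0.5296, 0.373, 0.0176]
tool_rot: [0.002, 0.635, 0.772, -0.003]
contact_force: [0.3, -1.4, -0.3]
gripper_width: 0.999
```

```bash
python3 -c "
from h import *
force(3);goal(.02,-.006,.018)"
```

```text
t 23.05 local x 0.0208 y -0.0057 z 0.0177 F X -1.54 Y -0.70 Z -0.33 T [-0.25  -0.173 -0.018]
t 23.05 pos [0.5296 0.373  0.0177] local 0.0208 -0.0057 F X,Y,Z -1.31 -1.04 -0.52
shift cm [-0.08  0.03 -0.03] turn [-0.0026  0.0075  0.0003] claw w 0.9997320755050988
```

{"name": "play_rows", "arguments": {"commands": [{"dx": -0.01,"dy": 0,"dz": 0,"rx": 0,"ry": 0.001,"rz": 0,"claw": 0},{"dx": -0.03,"dy": 0,"dz": 0,"rx": 0,"ry": 0.001,"rz": 0,"claw": 0},{"dx": -0.05,"dy": 0,"dz": 0,"rx": 0,"ry": 0.001,"rz": 0,"claw": 0},{"dx": -0.07,"dy": 0,"dz": 0,"rx": 0,"ry": 0.001,"rz": 0,"claw": 0},{"dx": -0.09,"dy": 0,"dz": 0,"rx": 0,"ry": 0.001,"rz": 0,"claw": 0}]}}

```text
time: 23.55
tool_pos: [0.5296, 0.3723, 0.0177]
tool_rot: [0.001, 0.635, 0.772, -0.003]
contact_force: [-0.3, -0.6, -0.8]
gripper_width: 1.002
```

```bash
python3 -c "
from h import *
cv2.imwrite('pics/wrist17.png',force(3))"
```

```text
t 23.70 local x 0.0201 y -0.0057 z 0.0177 F X -0.52 Y 0.02 Z -0.50 T [-0.056  0.018  0.001]
```

{"name": "play_rows", "arguments": {"commands": [{"dx": -0.02,"dy": 0,"dz": 0,"rx": 0,"ry": 0.0,"rz": 0,"claw": 0},{"dx": -0.04,"dy": 0,"dz": 0,"rx": 0,"ry": 0.0,"rz": 0,"claw": 0},{"dx": -0.06,"dy": 0,"dz": 0,"rx": 0,"ry": 0.0,"rz": 0,"claw": 0},{"dx": -0.09,"dy": 0,"dz": 0,"rx": 0,"ry": 0.0,"rz": 0,"claw": 0},{"dx": -0.12,"dy": 0,"dz": 0,"rx": 0,"ry": 0.0,"rz": 0,"claw": 0}]}}

```text
time: 24.2
tool_pos: [0.53, 0.3712, 0.0178]
tool_rot: [0.002, 0.635, 0.772, -0.003]
contact_force: [0.5, -0.5, 0.6]
gripper_width: 0.996
```

```bash
python3 -c "
from h import *
cv2.imwrite('pics/wrist18.png',force(3))"
```

```text
t 24.35 local x 0.0189 y -0.0057 z 0.0178 F X -0.20 Y 0.11 Z 0.02 T [0.022 0.006 0.022]
```

{"name": "play_rows", "arguments": {"commands": [{"dx": -0.03,"dy": 0,"dz": 0,"rx": 0,"ry": 0.0,"rz": 0,"claw": 0},{"dx": -0.06,"dy": 0,"dz": 0,"rx": 0,"ry": 0.0,"rz": 0,"claw": 0},{"dx": -0.09,"dy": 0,"dz": 0,"rx": 0,"ry": 0.0,"rz": 0,"claw": 0},{"dx": -0.12,"dy": 0,"dz": 0,"rx": 0,"ry": 0.0,"rz": 0,"claw": 0},{"dx": -0.16,"dy": 0,"dz": 0,"rx": 0,"ry": 0.0,"rz": 0,"claw": 0}]}}

```text
time: 24.85
tool_pos: [0.5302, 0.3695, 0.0178]
tool_rot: [0.002, 0.635, 0.772, -0.003]
contact_force: [0.2, 0.1, 0.7]
gripper_width: 0.998
```

```bash
python3 -c "
from h import *
cv2.imwrite('pics/wrist19.png',force(3));goal(.02,-.006,.018)"
```

```text
t 25.00 local x 0.0173 y -0.0057 z 0.0178 F X -0.15 Y -0.20 Z -0.58 T [0.039 0.009 0.012]
t 25.0 pos [0.5303 0.3695 0.0178] local 0.0173 -0.0057 F X,Y,Z -0.79 -0.56 -0.09
shift cm [ 0.27  0.03 -0.02] turn [-0.0025  0.0062  0.0002] claw w 0.9980938564512396
```

View pics/wrist19.png

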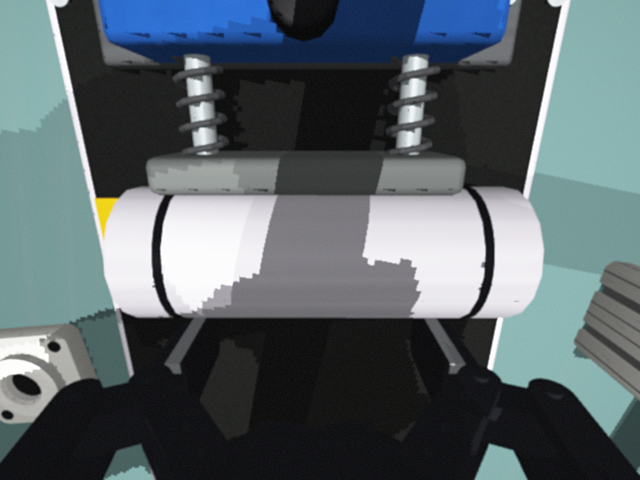

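The force is back to zero and the barrel is still square, just touching the pad. Now I'll back away clear of it.

{"name": "play_rows", "arguments": {"commands": [{"dx": -0.1,"dy": 0,"dz": 0,"rx": 0,"ry": 0,"rz": 0,"claw": 0},{"dx": -0.2,"dy": 0,"dz": 0,"rx": 0,"ry": 0,"rz": 0,"claw": 0},{"dx": -0.35,"dy": 0,"dz": 0,"rx": 0,"ry": 0,"rz": 0,"claw": 0},{"dx": -0.6,"dy": 0,"dz": 0,"rx": 0,"ry": 0,"rz": 0,"claw": 0},{"dx": -0.9,"dy": 0,"dz": 0,"rx": 0,"ry": 0,"rz": 0,"claw": 0}]}}

```text
time: 25.5
tool_pos: [0.532, 0.3605, 0.0178]
tool_rot: [0.002, 0.635, 0.772, -0.003]
contact_force: [-0.6, -0.2, 0.5]
gripper_width: 1.002
```

{"name": "play_rows", "arguments": {"commands": [{"dx": -0.5,"dy": 0,"dz": 0,"rx": 0,"ry": 0,"rz": 0,"claw": 0},{"dx": -1.0,"dy": 0,"dz": 0,"rx": 0,"ry": 0,"rz": 0,"claw": 0},{"dx": -1.5,"dy": 0,"dz": 0,"rx": 0,"ry": 0,"rz": 0,"claw": 0},{"dx": -2.0,"dy": 0,"dz": 0,"rx": 0,"ry": 0,"rz": 0,"claw": 0},{"dx": -2.3,"dy": 0,"dz": 0,"rx": 0,"ry": 0,"rz": 0,"claw": 0}]}}

```text
time: 26.0
tool_pos: [0.5366, 0.3373, 0.0179]
tool_rot: [0.002, 0.635, 0.772, -0.003]
contact_force: [0.4, 0.3, -0.3]
gripper_width: 1.001
```

```bash
python3 -c "
from h import *
cv2.imwrite('pics/wrist20.png',force(2));goal(-.02,-.006,.15)"
```

```text
t 26.10 local x -0.0155 y -0.0057 z 0.0179 F X -0.73 Y -0.14 Z 0.10 T [-0.003 -0.026  0.034]
t 26.1 pos [0.5366 0.3374 0.0179] local -0.0155 -0.0057 F X,Y,Z -0.64 -0.06 -0.28
shift cm [-5.40e-01 -1.00e-02 -1.32e+01] turn [-0.0026  0.0062 -0.0003] claw w 1.0030127139114362
```

View pics/wrist20.png

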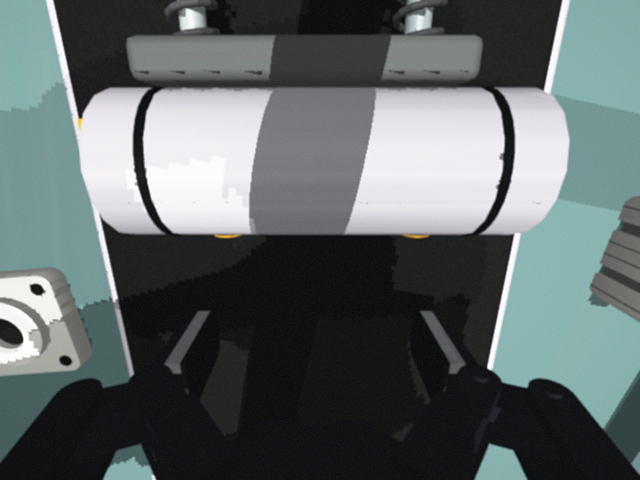

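{"name": "play_rows", "arguments": {"commands": [{"dx": -0.5,"dy": 0,"dz": -1.5,"rx": 0,"ry": 0,"rz": 0,"claw": 0},{"dx": -1,"dy": 0,"dz": -4,"rx": 0,"ry": 0,"rz": 0,"claw": 0},{"dx": -1.5,"dy": 0,"dz": -7.5,"rx": 0,"ry": 0,"rz": 0,"claw": 0},{"dx": -2,"dy": 0,"dz": -11,"rx": 0,"ry": 0,"rz": 0,"claw": 0},{"dx": -2,"dy": 0,"dz": -14,"rx": 0,"ry": 0,"rz": 0,"claw": 0}]}}

```text
time: 26.6
tool_pos: [0.5413, 0.3184, 0.1616]
tool_rot: [0.002, 0.636, 0.772, -0.002]
contact_force: [0.3, 1.1, 0.0]
gripper_width: 1.005
```

{"name": "play_rows", "arguments": {"commands": [{"dx": 0,"dy": 0,"dz": -1,"rx": 0,"ry": 0,"rz": 0,"claw": 0},{"dx": 0,"dy": 0,"dz": -2,"rx": 0,"ry": 0,"rz": 0,"claw": 0},{"dx": 0,"dy": 0,"dz": -2,"rx": 0,"ry": 0,"rz": 0,"claw": 0}]}}

```text
time: 26.9
tool_pos: [0.5417, 0.3187, 0.1827]
tool_rot: [0.003, 0.636, 0.772, -0.001]
contact_force: [-0.6, -0.9, -0.1]
gripper_width: 1.002
```

```bash
python3 - <<'E'
from h import *
force(6); s=monitor.state(); w=grab_frame('wrist'); cv2.imwrite('pics/wrist21.png',w); np.save('s21.npy',np.r_[s['tool_pos'],s['tool_rot']])
t=grab_frame('top'); cv2.imwrite('pics/top21.png',cv2.resize(t[120:340,260:540],None,fx=2.8,fy=2.7,interpolation=2))
sd=grab_frame('side'); cv2.imwrite('pics/side21.png',cv2.resize(sd[150:320,190:420],None,fx=3.4,fy=3.4,interpolation=2))
w2=grab_frame('wrist'); print('frame diff',np.abs(w.astype(int)-w2).mean())
E
```

```text
t 27.20 local x -0.0351 y -0.0059 z 0.1797 F X -0.38 Y 0.14 Z -0.56 T [-0.018 -0.004 -0.008]
frame diff 4.569984809027778
```

View pics/wrist21.png

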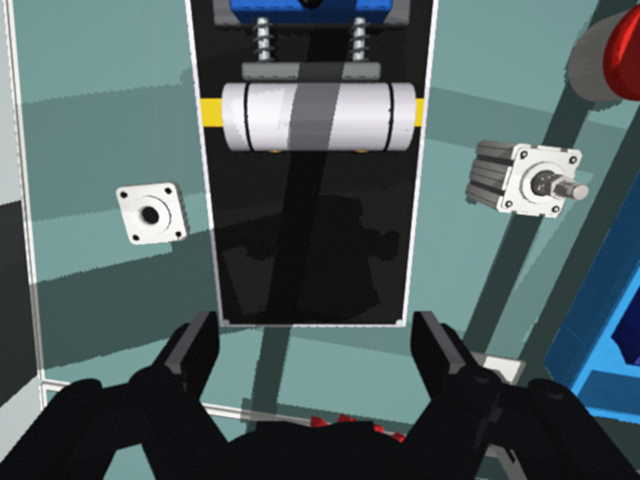

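View pics/top21.png

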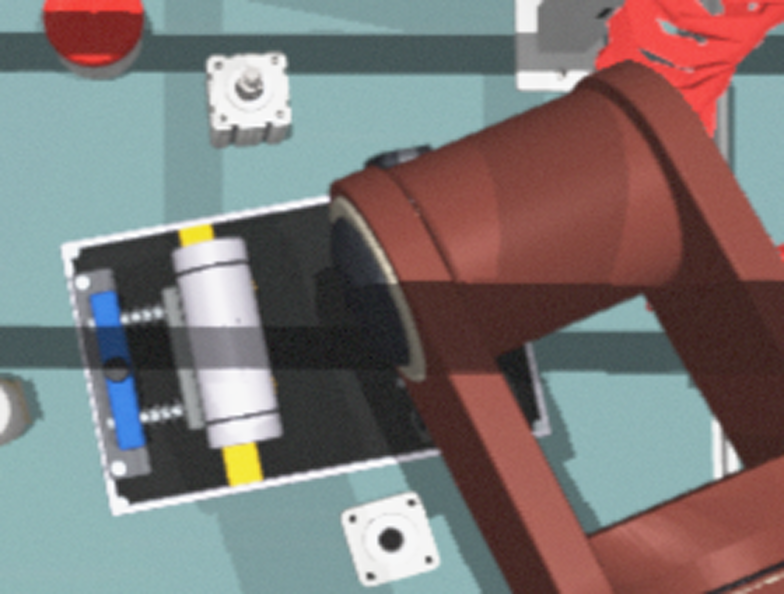

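View pics/side21.png

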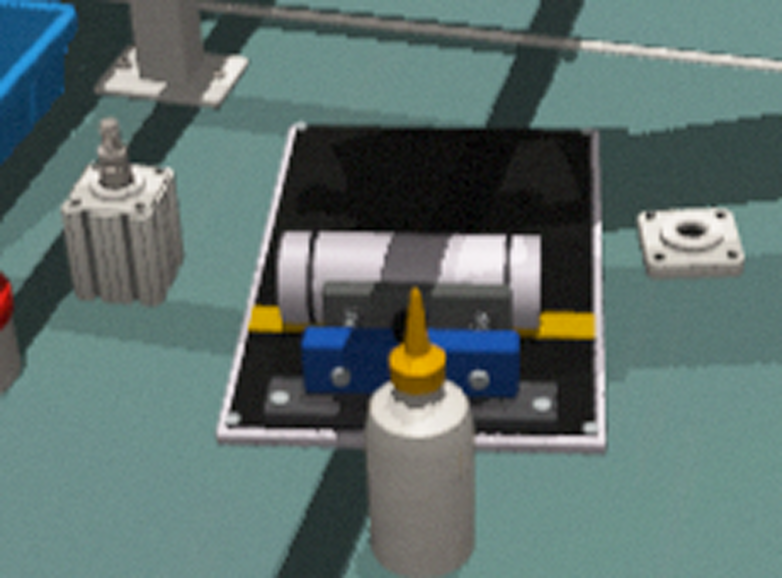

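```bash
python3 - <<'E'
from h import *
s=monitor.state(); print(s['joint_efforts'].round(2),s['time'])
v=np.load('s21.npy'); s0=dict(tool_pos=v[:3],tool_rot=v[3:])
# silhouette top/bottom at centre col: bisector ray vs z=.037 in angle
for c in (240,405,318):
    print(wonz((c,(83+150)/2+ .5),.037,s0)[1].round(4))
P=onz('top',(260+228/2.8,120+343/2.7),.037)[:2]-C; print('top',P@X,P@Y)
E
```

```text
[ 0.000e+00 -4.021e+01 -3.601e+01 -2.000e-02  1.000e-02 -0.000e+00] 27.4
[0.0559 0.0535]
[ 0.0556 -0.0764]
[ 0.0558 -0.0079]
top 0.054120137999033216 -0.005803803391147535
```

The barrel centre is at runway x ≈ 55–56 mm, inside the stripe (49–71 mm) and touching the pad. The arm is clear and reads no load, so I'm handing the job in.

```bash
python3 -c "
from plant import ticket
print(ticket.job_done())"
```

```text
the job is handed in; nothing more can be done
None
```

I rolled the barrel to the stop with the open fingers pushing from behind, pressed it and held it. I then eased off slowly, backed clear, lifted away and handed the job in at about 27 s.

- **Press:** During the hold the push at the wrist stayed steady at about 10.2 N for over 2 s. I put the force on the pad itself at about 9 N. That allows for the friction on the rubber and agrees with about 2.2 mm of tool travel after touching the pad.
- **Pad checks that disagreed:** Shortly before the hold, the camera gave about 2.1 mm of pad travel by absolute position (about 8.4 N). Measured against the stop's head it gave only about 1.6 mm (about 6.4 N). I trusted that last figure least, because the height of the head edge I used was not known well. Averaged push readings never went above 10.5 N; single readings scatter by about 0.5 N.
- **Squareness:** The barrel came in about 2° skewed and squared itself between the fingers and the pad. In the pictures its edges were level with the pad while pressed.
- **Ease-off:** The push was released at roughly 2–3 mm/s, and the barrel did not spring away.
- **Final position:** The last pictures put the barrel's centre at runway x of about 54–56 mm, on the stripe (49–71 mm) and against the pad. The cylinder, oiler and end cap look unmoved, and the robot was touching nothing (wrist force about zero).

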